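Unload the ratchet-clamped lens cell die

ROBOT

A 6-joint arm with a two-finger parallel gripper is mounted at the origin on the work surface. World frame = base frame: x ahead of the robot, y to its left, z up, the work surface at z = 0. Lengths are in m, angles in rad, forces in N, time in s.
With the tool pointing down it reaches from about 0.3 to 0.775 m from the base axis. Payload 14.6 kg.
Tool frame: the origin (TCP) lies on the centre line of the jaws, within the pads' length; the fingertips stand 11 mm ahead of it and the grasp point (between the pads) lies 8 mm behind it (robot.nose_length is the distance from the TCP to the fingertips, in m); z points along the fingers, y is the direction in which the jaws open and shut (so a half turn about z gives the same grasp; the last joint's range is limited). The gripper opens to 85 mm and grips with 20 to 120 N. Pads are 22 mm wide; open, the fingers measure 114 mm over their backs; the gripper's body (76 mm by 85 mm) begins 54 mm behind the grasp point. The pads swing forward as they close: fully open they stand 13 mm farther back than shut.
Start: joints at [-1.305, 0.3, 1.521, -0, 1.321, -0.067], TCP at [0.18, -0.52, 0.204] pointing down, gripper open.
Joint ranges: [-3.03, 3.03], [-0.79, 2.21], [0.23, 2.52], [-1.04, 4.18], [0, 3.07], [-2.55, 2.55]. Speed limits (rad/s): [2.22, 2.22, 2.57, 3.14, 3.14, 3.14].

INTERFACE

Orientations are given as a unit quaternion [x, y, z, w].
In Python, from workcell import robot gives the robot as it stands. The module is installed in compiled form; this text tells all that it offers.
- The arm moves only by the tool jog_arm, never from a script. Its argument "steps" is one flat list of numbers, 7 for each row, row after row: the finger opening in m, from 0 to 0.0854, then the shift along the tool's x, y, z in m, then the turn, a rotation vector about the tool's x, y, z in degrees. In form: [grip, dx, dy, dz, wx, wy, wz, grip, dx, dy, dz, wx, wy, wz, ...]. A call has 1 to 8 rows; each row is the pose to reach, as a shift and turn from the pose measured when the call began, along the tool's axes at that moment; what a row does not reach only later rows make up. A row lasts 1/10 s, in which the tool goes at most 50 mm and 8.59 degrees, less where a joint would pass 70% of its speed; a pose out of reach is approached as far as the arm can. A call with a gripper value outside its range is refused whole. The fingers move at their own pace and stop on an object; "newtons" is the grip in N (left out, the last holds). Time passes only in rows, so rows that repeat a pose let the fingers close. It gives the time, the measured TCP pose, the force and the opening at its end, in the units of the state.
- robot.sense(): the state, without advancing time (a new reading comes with each control period).
- robot.grab_frame(name): name is "scene" or "top" or "wrist"; returns a dict with "image" (420x560x3 uint8, blue, green, red), "camera_matrix" (3x3 intrinsics, pixels), "T" (4x4, takes a point from camera to world coordinates). Camera axes: x right, y up, looking along -z (the intrinsics and any distortion apply to the point x, -y, -z); pixel columns grow to the right and rows downward; lengths in m; the calibration is good to about 2 mm. A picture is of the moment at which its call begins. There is no depth.
- robot.hand_in(): hands the job in, once; it reports no verdict.
The state is a dict: "clock": time; "joint_pos": joint angles; "dq": joint speeds; "joint_torque": joint torques, N m; "tcp_pos": TCP position; "ee_rot": TCP orientation; "ft_force": force on the tool from outside, world axes, zero at the start; "ft_torque": the same for the moment, N m; "finger_gap": finger opening in m.
Only numpy, scipy, OpenCV 4.12 (cv2) and the standard library are available. Lean on these libraries where they do the work, as an engineer would, in place of code of your own. Each camera call takes 0.05 s, during which the arm holds its last target. There are 200 camera calls.

TASK

Unload the moulding die on the bench: work the ratchet handle back and forth until the keeper frame is drawn well back, fully clear of the moulded lens cells. Then lift every cell out of its cavity and stand it flat on its flange, stem up, in the white tray, one cell to a pocket. Leave the ratchet handle swung right back against its outer stop, away from the die, and do not disturb the other things on the bench.

Things in the scene. Friction and masses are not known exactly. Their poses are not given: they have to be found in the camera images.
- die: Fixed die on the bench. Origin on the bench top under the centre of its aluminium block; x, y along the block's edges, z up. Block 142 (x) x 126 (y) mm, top at z = 40; four open square cavities 52 x 52 mm centred at x = +-37, y = +-29 mm, floor at z = 26. Some may be empty. Block and bolt stand on a dark plate 190 (x) x 270 (y) x 10 mm high, centred at y = +55.
- ratchet (a joint): Swing of the ratchet handle about the upright bolt, rad, 0 to 1.3, counter-clockwise from above. At 0, its outer stop, it points 128.4 deg from the die's x axis (to -x, +y); at 1.3, its inner stop, 202.9 deg. Growing drives the bolt, 2 to 3 N at the grip; swinging back clicks freely (under 1 N). It stays where left. 16 teeth (0.393 rad each): a full swing to and fro turns the bolt 3 teeth.
- ratchet_grip (a point): Middle of the black upright round grip on the end of the steel ratchet handle: 20 mm diameter, 62 to 108 mm above the bench, this point 95 mm above the bench and 120 mm from the bolt axis. It moves level on an arc with the handle; it is fixed to the handle but, being round, may turn between the fingers. The handle bar below it is 16 mm wide, 62 to 72 mm above the bench.
- bolt (a joint): Turn of the draw bolt, rad, 0 to 9.6, starts at 0 to 0.8. Only the ratchet handle turns it, only in the growing direction (counter-clockwise from above). It draws the keeper 2.0 mm per rad. Past 7.15 the keeper is clear of the cells; up to 9 is well; at 9.6 it meets a hard stop: do not force it.
- keeper_bar (a point): Centre of the keeper, a flat steel ladder frame on the block, top 46.5 mm above the bench, 6 mm thick. It slides along the die's +x: this point is at x = 20 mm of the die with the bolt at 0, 34.3 mm when just clear, 39.2 at most. Its two cross bars (14 mm wide, along y) lie 37 mm either side of this point in x; at the start each overlaps the rims of the two cells in front of it by 8 to 12 mm.
- cell0: Moulded black lens cell: round flange 48 mm in diameter and 12 mm high, on it a stem 20 mm in diameter and 42 mm tall (54 mm overall), 60 g. Origin at the centre of the flange's underside, z along the stem. At the start it stands stem up in a cavity of the die. Two to four of cell0 to cell3 are present.
- cell1: As cell0.
- cell2: As cell0.
- cell3: As cell0.
- tray_in (a point): Centre of the inner floor of the fixed white open tray, 5 mm above the bench, axes along the tray's walls. Outside 170 x 170 mm, walls 5 mm thick and 26 mm high, divided by a cross (5 mm thick, 23 mm above the bench) into four pockets of 77.5 x 77.5 mm, centred 41 mm either way from this point in x and in y. Nothing is in it at the start.
- solvent: Clear bottle, 52 mm in diameter, 130 mm tall: a bystander. Origin under its centre.
- driver: Screwdriver 170 mm long lying on the bench: a bystander. Origin at its middle.
- spacer: Aluminium ring, 52 mm in diameter, 12 mm high: a bystander. Origin under its centre.
- gauge: Steel gauge block 35 x 9 x 30 mm high: a bystander. Origin under its centre.
- jar: White jar, 60 mm in diameter, 60 mm tall: a bystander. Origin under its centre.
- bolt_head (a point): Centre of the top of the draw bolt's hexagon head (30 mm wide), 94 mm above the bench, on the bolt axis: at x = 0, y = +112 mm of the die. Round ratchet head below it: 68 mm diameter, top at 78 mm. Two stop posts (12 mm diameter, tops at 74 mm) stand 80 mm from the axis, either side of the handle's swing.
Not all that is in view belongs to the job. Leave any purple or turquoise look-alike of the cell2 alone.

How it is judged:
On the way:
1. The keeper is drawn back clear of the cells by ratcheting the bolt (bolt past 6.2 rad) (value of joint bolt above 6.2 rad), for 0.2 s.
At the end, for the whole second after the job is handed in: Every cell present stands flat (within 0.15 rad) on the floor of a tray pocket, one to a pocket; the keeper is still drawn back (bolt past 6.2 rad) and the ratchet handle is within 0.15 rad of its outer stop (value of joint bolt above 6.2 rad and value of joint ratchet below 0.15 rad and x of cell0 in the frame of tray_in between -0.06 and 0.06 m and y of cell0 in the frame of tray_in between -0.06 and 0.06 m and z of each of cell0, cell1, cell2, cell3 in the frame of tray_in below 0.006 m and angle between each of cell0, cell1, cell2, cell3's own z axis and vertical below 0.15 rad and x of cell1 in the frame of tray_in between -0.06 and 0.06 m and y of cell1 in the frame of tray_in between -0.06 and 0.06 m and x of cell2 in the frame of tray_in between -0.06 and 0.06 m and y of cell2 in the frame of tray_in between -0.06 and 0.06 m and x of cell3 in the frame of tray_in between -0.06 and 0.06 m and y of cell3 in the frame of tray_in between -0.06 and 0.06 m); the robot touches nothing.
It fails at once if a bystander (bottle, screwdriver, ring, gauge block or jar) is moved more than 3 cm (distance of any of solvent, driver, spacer, gauge, jar from where it was at the start of the episode above 0.03 m).
Of cell0, cell1, cell2, cell3 only 2 to 4 are there at a start; the rules pass over those that are not, and their reading is None.
At some moment in a run one of cell0, cell1, cell2, cell3 may be knocked a few centimetres aside while the robot is not near it.
Once in a run the grip may slacken for a moment while it holds something.
It also fails if it takes over 210 s, if anything falls off the work surface, if the arm or the gripper's body presses on something with over 40 N, if the wrist force passes 120 N, or if a joint passes its speed limit or range.

## Working session

There is one attempt and no reset: what is moved stays moved. The work goes in short steps, Python scripts to look and compute and a tool call to move; the robot and the scene stay as the last step left them, time stands still between calls to the robot, and variables do not carry over. Pictures are saved under pics/ and viewed, about 12 in all and at most 16, crops included, and the job is handed in when it is done.

Besides the shell and the picture viewer there is one more tool, called after "Call:" by a JSON object that holds its "name" and its "arguments". jog_arm: Moves the arm, as the interface text tells. Its arguments: {"type":"object","properties":{"steps":{"type":"array"},"newtons":{"type":"number"}},"required":["steps"]}

```bash
mkdir -p pics
python3 - <<'E'
from workcell import robot
import cv2,numpy as np
s=robot.sense();print({k:np.round(v,3) for k,v in s.items()})
for n in("scene","top"):
    f=robot.grab_frame(n);cv2.imwrite(f"pics/{n}0.png",f["image"]);print(n,f["camera_matrix"].round(1).tolist(),f["T"].round(4).tolist(),[k for k in f])
E
```

```text
{'clock': np.float64(0.0), 'joint_pos': array([-1.305,  0.3  ,  1.522, -0.   ,  1.321, -0.067]), 'dq': array([-0.001,  0.001,  0.001, -0.001,  0.002, -0.001]), 'joint_torque': array([ 3.0000e-03, -5.4350e+01, -3.6179e+01,  0.0000e+00,  4.0000e-03,
       -0.0000e+00]), 'tcp_pos': array([ 0.18 , -0.52 ,  0.204]), 'ee_rot': array([ 0.986,  0.166, -0.   , -0.001]), 'ft_force': array([ 0.406, -0.492, -1.047]), 'ft_torque': array([ 0.033,  0.008, -0.001]), 'finger_gap': np.float64(0.086)}
scene [[414.9, 0.0, 275.0], [0.0, 414.9, 209.5], [0.0, 0.0, 1.0]] [[-0.7821, -0.3547, 0.5124, 1.0653], [0.6227, -0.4765, 0.6206, 0.602], [0.0241, 0.8045, 0.5935, 0.6006], [0.0, 0.0, 0.0, 1.0]] ['image', 'camera_matrix', 'T']
top [[464.1, 0.0, 278.1], [0.0, 464.1, 210.5], [0.0, 0.0, 1.0]] [[-0.0024, 0.9849, -0.1733, 0.4242], [-0.9996, 0.0025, 0.0279, 0.0591], [0.0279, 0.1733, 0.9845, 1.031], [0.0, 0.0, 0.0, 1.0]] ['image', 'camera_matrix', 'T']
```

View pics/scene0.png

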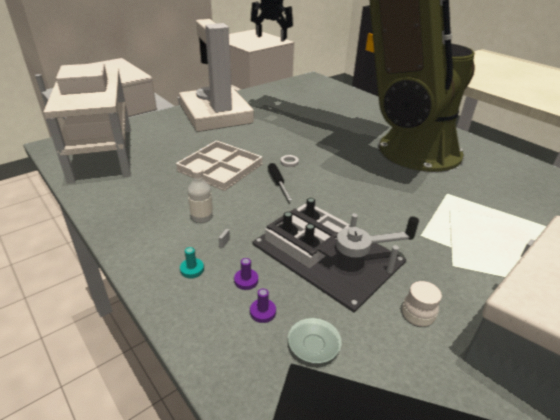

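View pics/top0.png

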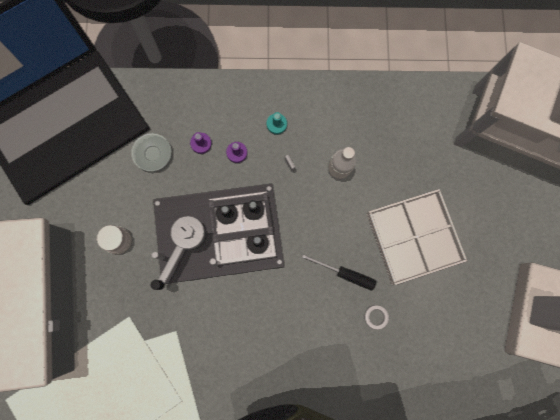

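```bash
cat > h.py <<'E'
import cv2,numpy as np
from workcell import robot
from scipy.spatial.transform import Rotation as R
def ray(f,u,v,z):
    K,T=f["camera_matrix"],f["T"]
    d=T[:3,:3]@np.array([(u-K[0,2])/K[0,0],-(v-K[1,2])/K[1,1],-1]);o=T[:3,3]
    return o+d*(z-o[2])/d[2]
def proj(f,p):
    K,T=f["camera_matrix"],f["T"]
    c=T[:3,:3].T@(np.array(p)-T[:3,3]);return K[0,0]*c[0]/-c[2]+K[0,2],-K[1,1]*c[1]/-c[2]+K[1,2]
def crop(im,n,u0,v0,u1,v1,k):
    cv2.imwrite(f"pics/{n}.png",cv2.resize(im[v0:v1,u0:u1],None,fx=k,fy=k,interpolation=cv2.INTER_CUBIC))
E
python3 - <<'E'
from h import *
f=robot.grab_frame("top");im=f["image"]
# tray (white) via mask
g=im[175:300,355:480].astype(int);m=(g.min(2)>150).astype(np.uint8)
c=max(cv2.findContours(cv2.morphologyEx(m,cv2.MORPH_CLOSE,np.ones((5,5))),cv2.RETR_EXTERNAL,cv2.CHAIN_APPROX_NONE)[0],key=cv2.contourArea)
r=cv2.minAreaRect(c);b=cv2.boxPoints(r)+[355,175];print(r,b.tolist());
p=np.array([ray(f,u,v,.026) for u,v in b]);print("tray",p.round(4).tolist(),p.mean(0))
crop(im,"topdie",145,175,295,300,5)
E
```

```text
((62.650001525878906, 60.94999313354492), (77.47579193115234, 76.52710723876953), 71.56504821777344) [[369.1000089645386, 211.3000030517578], [441.6999969482422, 187.0999984741211], [466.1999969482422, 260.59998321533203], [393.6000061035156, 284.79998779296875]]
tray [[0.5999, -0.1708, 0.026], [0.6554, -0.3365, 0.026], [0.4912, -0.38, 0.026], [0.4393, -0.218, 0.026]] [ 0.54645949 -0.27631508  0.026     ]
```

View pics/topdie.png

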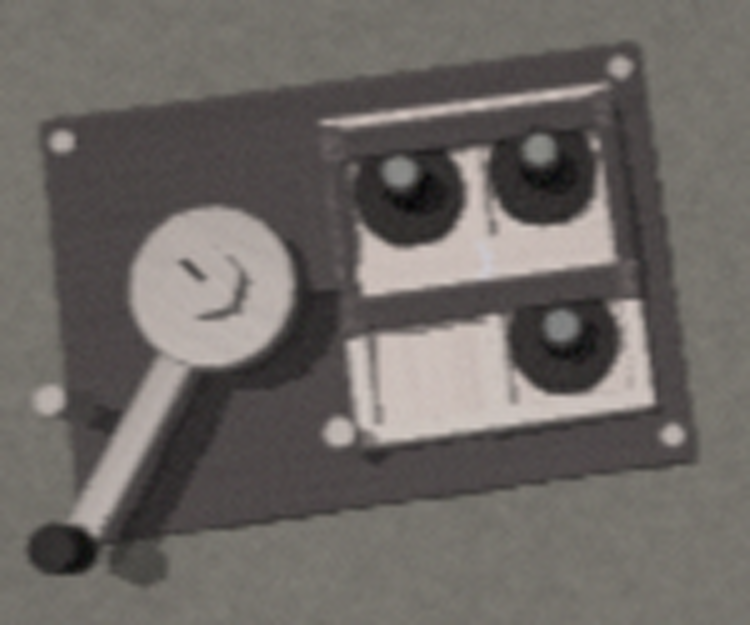

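Run:
```python
from h import *
f=robot.grab_frame("top")
P=lambda u,v,z: ray(f,u/5+145,v/5+175,z)
a,b,c=P(42,122,.01),P(637,42,.01),P(697,460,.01)
print(a,b,c,np.linalg.norm(a-b),np.linalg.norm(b-c))
th1=np.arctan2(*(a-b)[[1,0]])-np.pi/2;th2=np.arctan2(*(b-c)[[1,0]]);print("th",th1,th2)
th=th1
pc=(a+c)/2;Rz=np.array([[np.cos(th),-np.sin(th)],[np.sin(th),np.cos(th)]])
die=pc[:2]-Rz@[0,.055];print("die",die,"bolt",die+Rz@[0,.112])
bo=P(214,287,.078);g=P(62,548,.108);print("head",bo,"grip",g,np.linalg.norm(g[:2]-bo[:2]),"handle ang from die x",np.degrees(np.arctan2(*(g-bo)[[1,0]])-th)%360)
for n,(u,v) in dict(A=(401,170),B=(540,150),C=(562,325)).items():
    p=P(u,v,.08);print(n,p.round(4),(Rz.T@(p[:2]-die)).round(4))
for u,v in((48,400),(340,432)):print(P(u,v,.074)-bo,np.linalg.norm((P(u,v,.074)-bo)[:2]))
i,j=P(345,300,.0465),P(345,330,.0465);print("inner bar die x",[(Rz.T@(q[:2]-die))[0] for q in(i,j)])
s=robot.sense();r=R.from_quat(s["ee_rot"]);print(r.as_matrix().round(3))
```

```text
[0.62840429 0.30784861 0.01      ] [0.66608978 0.04281158 0.01      ] [0.47849558 0.01659109 0.01      ] 0.2677028571078368 0.18941779201628134
th 0.14124273290715506 0.13887274083784493
die [0.56119248 0.10776755] bolt [0.54542584 0.21865223]
head [0.54581532 0.2179782  0.078     ] grip [0.43936829 0.26878329 0.108     ] 0.11794969093972965 handle ang from die x 146.39315563905708
A [0.5946 0.1419 0.08  ] [0.0379 0.0291]
B [0.6032 0.0843 0.08  ] [ 0.0383 -0.0291]
C [0.53   0.0748 0.08  ] [-0.0355 -0.0283]
[-0.0461018   0.06675245 -0.004     ] 0.08112499569435493
[-0.0592008 -0.0525189 -0.004    ] 0.07913892058104836
inner bar die x [np.float64(-0.008264461097210058), np.float64(-0.020983399553716777)]
[[ 0.945  0.327 -0.   ]
 [ 0.327 -0.945  0.001]
 [ 0.    -0.001 -1.   ]]
```

Call:
{"name": "jog_arm", "arguments": {"steps": [0.06,0.35,-0.27,0,0,0,5.5,0.06,0.35,-0.27,0,0,0,11.1,0.06,0.35,-0.27,0,0,0,11.1,0.06,0.35,-0.27,0,0,0,11.1,0.06,0.35,-0.27,0,0,0,11.1,0.06,0.35,-0.27,0,0,0,11.1,0.06,0.35,-0.27,0,0,0,11.1,0.06,0.35,-0.27,0,0,0,11.1]}}

```text
clock: 1.0
tcp_pos: [0.3998, -0.1835, 0.2044]
ee_rot: [0.998, 0.069, 0.0, -0.0]
ft_force: [0.3, -1.4, 0.6]
finger_gap: 0.06
```

```bash
cat >> h.py <<'E'
def go(p,ang=None):
    "shift in current tool axes to reach world p, and turn wz to point tool x at ang (deg)"
    s=robot.sense();M=R.from_quat(s["ee_rot"]).as_matrix()
    a=np.degrees(np.arctan2(M[1,0],M[0,0]))
    print("clk",round(s["clock"],2),"tcp",s["tcp_pos"].round(4),"ang",round(a,2),"q",s["joint_pos"].round(2),"F",s["ft_force"].round(1),"gap",round(float(s["finger_gap"]),4))
    print("shift mm",(1000*M.T@(np.array(p)-s["tcp_pos"])).round(1),"wz",None if ang is None else round(a-ang,2),"tilt",M[2].round(4))
E
python3 -c "
from h import *
go([.438,.2697,.16],8.0)"
```

```text
clk 1.0 tcp [ 0.3998 -0.1835  0.2044] ang 7.96 q [-0.51  0.05  1.81  0.    1.28  0.92] F [ 0.3 -1.4  0.6] gap 0.06
shift mm [ 100.6 -443.5   44.6] wz -0.04 tilt [ 3.e-04 -4.e-04 -1.e+00]
```

Call:
{"name": "jog_arm", "arguments": {"steps": [0.06,0.1,-0.443,0,0,0,0,0.06,0.1,-0.443,0,0,0,0,0.06,0.1,-0.443,0,0,0,0,0.06,0.1,-0.443,0,0,0,0,0.06,0.1,-0.443,0.02,0,0,0,0.06,0.1,-0.443,0.02,0,0,0,0.06,0.1,-0.443,0.02,0,0,0,0.06,0.1,-0.443,0.02,0,0,0]}}

```text
clock: 1.8
tcp_pos: [0.4324, 0.2148, 0.189]
ee_rot: [0.998, 0.069, 0.0, -0.0]
ft_force: [1.2, -1.1, 0.1]
finger_gap: 0.0601
```

```bash
python3 -c "
from h import *
f=robot.grab_frame('wrist');cv2.imwrite('pics/w1.png',f['image'])
print('grip expected px',proj(f,[.438,.2697,.108]))
go([.438,.2697,.16],8.0)"
```

```text
grip expected px (np.float64(222.80132414214646), np.float64(188.12276319866427))
clk 1.85 tcp [0.4321 0.2201 0.1882] ang 8.14 q [0.39 0.17 1.72 0.   1.25 1.82] F [-2.3  3.1 -2.6] gap 0.0598
shift mm [ 12.8 -48.2  28.3] wz 0.14 tilt [ 1.0e-04 -1.9e-03 -1.0e+00]
```

View pics/w1.png

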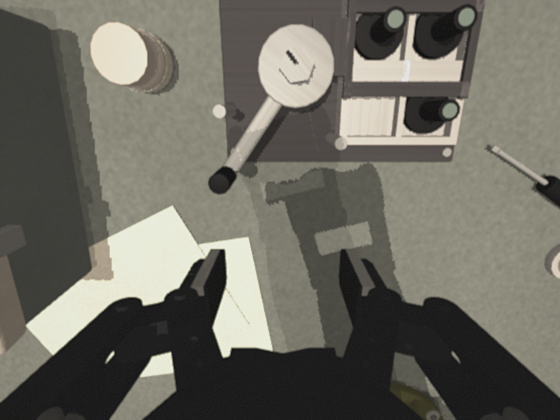

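```bash
python3 -c "
from h import *
f=robot.grab_frame('wrist');im=f['image']
m=(im.max(2)<45).astype(np.uint8);m[215:]=0;m[:, :150]=0;m[:,300:]=0;m[:150]=0
n,l,st,c=cv2.connectedComponentsWithStats(m);print(st,c)
crop(im,'x',180,140,260,220,5)
for u,v in ((221,182),tuple(c[1:][st[1:,4].argmax()])): print(u,v,ray(f,u,v,.108))
print(proj(f,[.5456,.2183,.078]))
go([.438,.2697,.16],8.0)"
```

```text
[[     0      0    560    420 234873]
 [   260    150      1      1      1]
 [   266    150      1      1      1]
 [   215    168     27     26    324]
 [   228    182      1      1      1]] [[279.57017197 209.541135  ]
 [260.         150.        ]
 [266.         150.        ]
 [228.89197531 180.13271605]
 [228.         182.        ]]
221 182 [0.4430251  0.27704512 0.108     ]
228.89197530864197 180.1327160493827 [0.44567562 0.27031263 0.108     ]
(np.float64(303.4693259893015), np.float64(70.71235548560983))
clk 1.9 tcp [0.432  0.217  0.1881] ang 8.25 q [0.39 0.17 1.72 0.   1.25 1.82] F [ 0.  -0.   0.2] gap 0.0599
shift mm [ 13.5 -51.3  28.2] wz 0.25 tilt [-9.e-04 -8.e-04 -1.e+00]
```

Call:
{"name": "jog_arm", "arguments": {"steps": [0.06,0.016,-0.052,0,0,0,0,0.06,0.016,-0.052,0.03,0,0,0,0.06,0.016,-0.052,0.06,0,0,0,0.06,0.016,-0.052,0.099,0,0,0,0.06,0.016,-0.052,0.099,0,0,0,0.0,0.016,-0.052,0.099,0,0,0,0.0,0.016,-0.052,0.099,0,0,0,0.0,0.016,-0.052,0.099,0,0,0], "newtons": 40}}

```text
clock: 2.7
tcp_pos: [0.4411, 0.2711, 0.091]
ee_rot: [0.997, 0.072, 0.001, -0.001]
ft_force: [0.3, -0.3, 1.0]
finger_gap: 0.0169
```

```bash
python3 -c "
from h import *
go([.441,.271,.088],8.0)
s=robot.sense();print(s['ft_torque'])
for b in ([.5456,.2183],[.548,.2195]):
  d=s['tcp_pos'][:2]-b;print(np.hypot(*d),np.degrees(np.arctan2(d[1],d[0])))"
```

```text
clk 2.7 tcp [0.4411 0.2711 0.091 ] ang 8.23 q [0.48 0.35 1.73 0.   1.05 1.91] F [ 0.3 -0.3  1. ] gap 0.0169
shift mm [-0.1  0.1  3. ] wz 0.23 tilt [ 0.0019 -0.0018 -1.    ]
[ 0.01320097  0.01801606 -0.05151009]
0.11704527614951778 153.20150882289164
0.1186660217273243 154.2411842532619
```

Call:
{"name": "jog_arm", "arguments": {"steps": [0.0,0,0,0,0,0,0,0.0,0,0,0,0,0,0]}}

```text
clock: 2.9
tcp_pos: [0.4416, 0.2713, 0.092]
ee_rot: [0.997, 0.072, 0.002, -0.001]
ft_force: [0.3, 0.1, -0.7]
finger_gap: 0.0
```

```bash
python3 -c "
from h import *
f=robot.grab_frame('wrist');cv2.imwrite('pics/w2.png',f['image'])
go([.441,.271,.088],8.0)"
```

```text
clk 2.95 tcp [0.4414 0.2712 0.0917] ang 8.23 q [0.48 0.35 1.73 0.   1.05 1.91] F [ 1.5 -0.1  0.3] gap -0.0002
shift mm [-0.4  0.1  3.7] wz 0.23 tilt [ 0.0029 -0.0021 -1.    ]
```

View pics/w2.png

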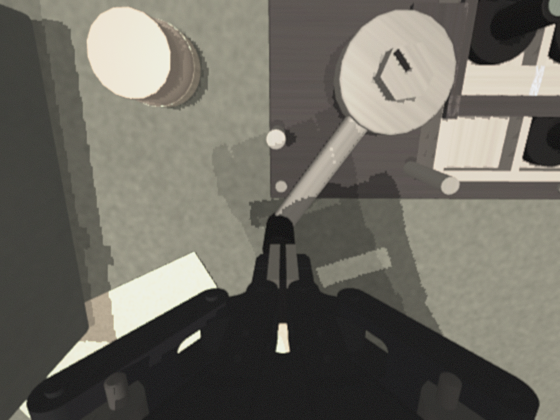

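```bash
python3 -c "
from h import *
f=robot.grab_frame('wrist');t=robot.grab_frame('top')
print('wrist grip',ray(f,280,227,.108),'head',ray(f,397,72,.078), 'tcp px',proj(f,robot.sense()['tcp_pos']+[0,0,-.011]))
crop(t['image'],'t2',145,215,215,300,7)
f=robot.grab_frame('wrist');crop(f['image'],'w3',230,190,340,300,5)
a=cv2.imread('pics/t2.png');b=cv2.imread('pics/w3.png');c=np.zeros((600,1050,3),np.uint8);c[:595,:490]=a;c[:550,490:1040]=b;cv2.imwrite('pics/c3.png',cv2.resize(c,None,fx=.75,fy=.75))"
```

```text
wrist grip [0.45655161 0.27535382 0.108     ] head [0.54949762 0.22039064 0.078     ] tcp px (np.float64(283.47517751522906), np.float64(233.26969949603333))
```

View pics/c3.png

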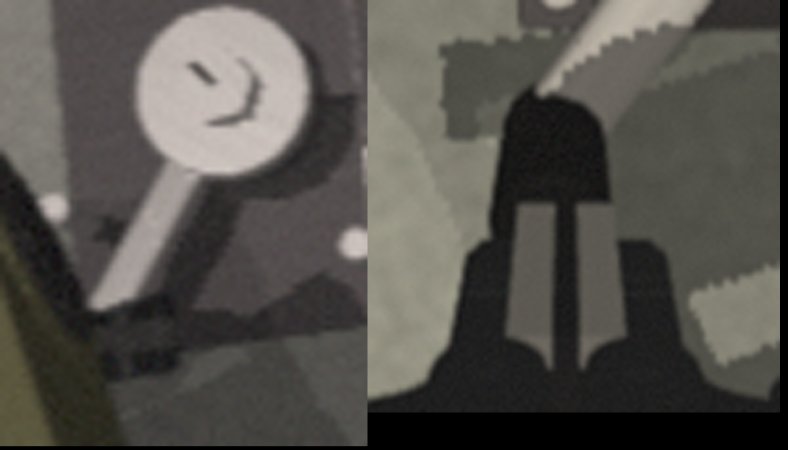

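Call:
{"name": "jog_arm", "arguments": {"steps": [0.06,0,0,0,0,0,0,0.06,0,0,0,0,0,0,0.06,0,0,0,0,0,0,0.06,0,0,-0.05,0,0,0,0.06,0,0,-0.1,0,0,0,0.06,-0.03,0,-0.1,0,0,0,0.06,-0.03,0,-0.1,0,0,0,0.06,-0.03,0,-0.1,0,0,0]}}

```text
clock: 3.9
tcp_pos: [0.4111, 0.2666, 0.1912]
ee_rot: [0.997, 0.072, 0.001, -0.001]
ft_force: [-0.8, -0.3, 0.0]
finger_gap: 0.06
```

```bash
python3 -c "
from h import *
f=robot.grab_frame('wrist');f=robot.grab_frame('wrist');t=robot.grab_frame('scene');cv2.imwrite('pics/w4.png',f['image'])
print(f['camera_matrix'],f['T'].round(3))
for p in ([.4411,.2711,.108],[.5456,.2183,.078],[.5456,.2183,.094]):print(proj(f,p))
go([.441,.271,.088],8.0)"
```

```text
[[291.06724073   0.         282.40251754]
 [  0.         291.06724073 203.13425532]
 [  0.           0.           1.        ]] [[ 0.141  0.944  0.297  0.489]
 [-0.99   0.135  0.041  0.278]
 [-0.001 -0.3    0.954  0.36 ]
 [ 0.     0.     0.     1.   ]]
(np.float64(282.99423200711885), np.float64(168.92928558922728))
(np.float64(359.5959166356568), np.float64(54.12372783389321))
(np.float64(364.48233079090886), np.float64(50.465970198585325))
clk 4.05 tcp [0.4116 0.2665 0.1906] ang 8.22 q [0.5  0.18 1.7  0.   1.26 1.93] F [-0.5  0.2  0.2] gap 0.06
shift mm [ 2.960e+01 -1.000e-01  1.026e+02] wz 0.22 tilt [ 0.0012 -0.0015 -1.    ]
```

View pics/w4.png

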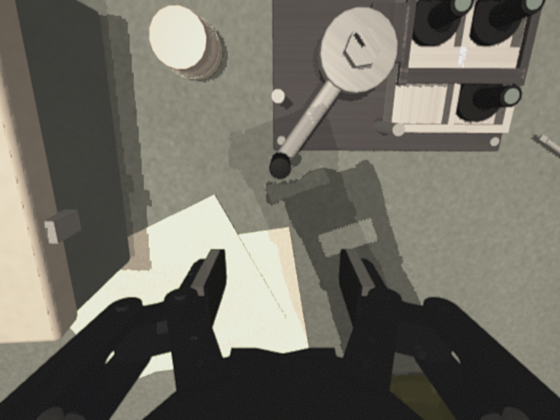

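```bash
python3 -c "
from h import *
f=robot.grab_frame('wrist');s=robot.sense();M=R.from_quat(s['ee_rot']).as_matrix();im=f['image']
for d in ([0,.03,.011],[0,-.03,.011],[.011,.03,.011],[.011,-.03,.011],[.011,.03,0.0],[-.011,.03,.005]):print(d,np.round(proj(f,s['tcp_pos']+M@d)))
print(s['tcp_pos'])
m=(im.max(2)<45).astype(np.uint8);m[200:]=0;m[:, :255]=0;m[:,310:]=0;m[:145]=0
n,l,st,c=cv2.connectedComponentsWithStats(m);i=1+st[1:,4].argmax();print(st[i],c[i]);
for z in(.085,.095,.108):print(z,ray(f,*c[i],z))
"
```

```text
[0, 0.03, 0.011] [328. 233.]
[0, -0.03, 0.011] [239. 233.]
[0.011, 0.03, 0.011] [329. 218.]
[0.011, -0.03, 0.011] [238. 218.]
[0.011, 0.03, 0.0] [331. 224.]
[-0.011, 0.03, 0.005] [329. 252.]
[0.41155923 0.26652263 0.19056154]
[270 153  20  25 229] [280.82532751 165.37117904]
0.085 [0.44003253 0.27291917 0.085     ]
0.095 [0.4418067  0.27310418 0.095     ]
0.108 [0.44411311 0.2733447  0.108     ]
```

```bash
python3 -c "
from h import *
f=robot.grab_frame('scene');s=robot.sense();im=f['image'].copy();print(robot.nose_length,[a for a in dir(robot) if a[0]!='_'])
M=R.from_quat(s['ee_rot']).as_matrix();k=5
ps=[proj(f,s['tcp_pos']+M@np.array(d)) for d in ([0,.03,.011],[0,-.03,.011],[0,0,-.062])]+[proj(f,[.4411,.2711,.108])]
print(np.round(ps))
c=cv2.resize(im[130:280,340:500],None,fx=4,fy=4,interpolation=cv2.INTER_CUBIC)
for u,v in ps:cv2.circle(c,(int((u-340)*4),int((v-130)*4)),4,(0,0,255),1)
cv2.imwrite('pics/s5.png',c)"
```

```text
0.011 ['MotionError', 'grab_frame', 'hand_in', 'nose_length', 'sense']
[[414. 176.]
 [443. 188.]
 [438. 148.]
 [412. 218.]]
```

View pics/s5.png

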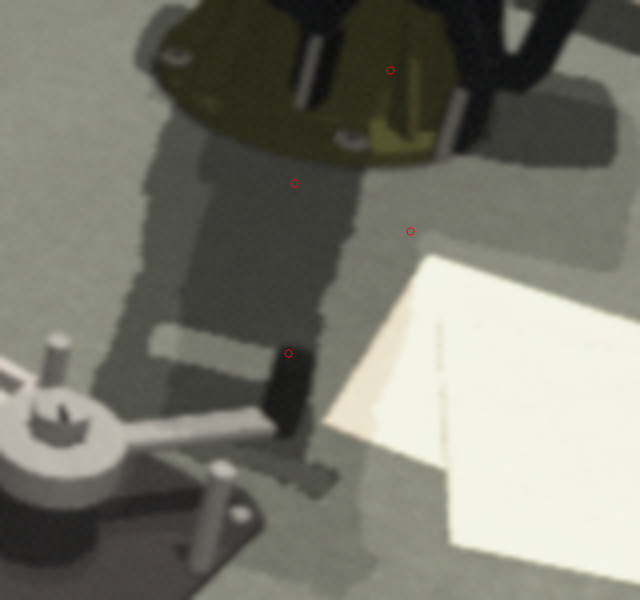

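```bash
cat >> h.py <<'E'
def tri(*obs):
    A=np.zeros((3,3));b=np.zeros(3)
    for f,u,v in obs:
        o=f["T"][:3,3];d=ray(f,u,v,0)-o;d/=np.linalg.norm(d);P=np.eye(3)-np.outer(d,d);A+=P;b+=P@o
    p=np.linalg.solve(A,b);return p.round(4),[tuple(np.round(np.array(proj(f,p))-(u,v),1)) for f,u,v in obs]
E
python3 -c "
from h import *
f=robot.grab_frame('scene');w=robot.grab_frame('wrist');s=robot.sense();M=R.from_quat(s['ee_rot']).as_matrix()
for a,b in (((416.5,156),(350,250)),((450,170),(217,250))):
  p,e=tri((f,*a),(w,*b));print(p,e,'tool',(M.T@(p-s['tcp_pos'])).round(4))
"
```

```text
[0.4271 0.2367 0.2278] [(np.float64(-0.9), np.float64(-0.3)), (np.float64(-3.2), np.float64(0.9))] tool [ 0.0113  0.0317 -0.0371]
[0.4161 0.3024 0.2246] [(np.float64(-0.4), np.float64(0.1)), (np.float64(-1.1), np.float64(0.8))] tool [ 0.0098 -0.0349 -0.0338]
```

Call:
{"name": "jog_arm", "arguments": {"steps": [0.05,0.0315,-0.001,0,0,0,0,0.05,0.0315,-0.001,0.05,0,0,0,0.05,0.0315,-0.001,0.09,0,0,0,0.05,0.0315,-0.001,0.12,0,0,0,0.05,0.0315,-0.001,0.14,0,0,0,0.05,0.0315,-0.001,0.14,0,0,0,0.0,0.0315,-0.001,0.14,0,0,0,0.0,0.0315,-0.001,0.14,0,0,0], "newtons": 40}}

```text
clock: 5.05
tcp_pos: [0.4433, 0.2726, 0.0521]
ee_rot: [0.997, 0.072, 0.002, -0.001]
ft_force: [-3.0, 3.8, 1.7]
finger_gap: 0.0218
```

Call:
{"name": "jog_arm", "arguments": {"steps": [0.0,0,0,0,0,0,0,0.0,0,0,0,0,0,0,0.0,0,0,0,0,0,0]}}

```text
clock: 5.35
tcp_pos: [0.4433, 0.2726, 0.0524]
ee_rot: [0.997, 0.072, 0.002, -0.001]
ft_force: [-0.8, -1.4, -5.3]
finger_gap: 0.0187
```

```bash
python3 -c "
from h import *
go([.441,.271,.048],8.0)
s=robot.sense();print(s['ft_torque'])
for b in ([.5456,.2183],[.548,.2195]):
  d=s['tcp_pos'][:2]-b;print(np.hypot(*d),np.degrees(np.arctan2(d[1],d[0])))"
```

```text
clk 5.35 tcp [0.4433 0.2726 0.0524] ang 8.22 q [0.48 0.41 1.75 0.   0.97 1.91] F [-0.8 -1.4 -5.3] gap 0.0187
shift mm [-2.6  1.3  4.4] wz 0.22 tilt [ 0.0034 -0.0023 -1.    ]
[-0.135435   -0.00591746 -0.02946371]
0.11579202087326959 152.02797821105537
0.11736914635710953 153.09493387363852
```

```bash
cat >> h.py <<'E'
def arc(p0,p1,n,hold,a=None):
    M=R.from_quat(robot.sense()["ee_rot"]).as_matrix();e=lambda p:.12*np.array([np.cos(np.radians(p)),np.sin(np.radians(p)),0])
    for i in list(range(1,n+1))+[n]*hold: print((M.T@(e(p0+(p1-p0)*i/n)-e(p0)))[:2].round(4).tolist())
E
python3 -c "
from h import *
arc(153.5,209.5,7,0)"
```

```text
[-0.0086, 0.0144]
[-0.015, 0.0298]
[-0.0193, 0.046]
[-0.0212, 0.0627]
[-0.0209, 0.0794]
[-0.0182, 0.0959]
[-0.0132, 0.1119]
```

Call:
{"name": "jog_arm", "arguments": {"steps": [0.0,-0.0086,0.0144,0,0,0,0,0.0,-0.015,0.0298,0,0,0,0,0.0,-0.0193,0.046,0,0,0,0,0.0,-0.0212,0.0627,0,0,0,0,0.0,-0.0209,0.0794,0,0,0,0,0.0,-0.0182,0.0959,0,0,0,0,0.0,-0.0132,0.1119,0,0,0,0,0.0,-0.0132,0.1119,0,0,0,0], "newtons": 50}}

```text
clock: 6.15
tcp_pos: [0.4465, 0.159, 0.0524]
ee_rot: [0.997, 0.071, 0.001, -0.001]
ft_force: [-4.3, -1.7, 2.1]
finger_gap: 0.0189
```

```bash
python3 -c "
from h import *
t=robot.grab_frame('top');w=robot.grab_frame('wrist')
crop(t['image'],'t6',145,175,295,300,4);cv2.imwrite('pics/w6.png',w['image'])
a=cv2.imread('pics/t6.png');b=cv2.resize(w['image'],None,fx=.5,fy=.5);c=np.zeros((500,800,3),np.uint8);c[:500,:520]=a[:,80:];c[:210,520:]=b;cv2.imwrite('pics/c6.png',c)
go([.441,.271,.048],8.0)
s=robot.sense();d=s['tcp_pos'][:2]-[.547,.219];print(np.hypot(*d),np.degrees(np.arctan2(d[1],d[0]))%360)"
```

```text
clk 6.25 tcp [0.446  0.1599 0.0524] ang 8.17 q [0.27 0.33 1.88 0.   0.93 1.69] F [-6.8 -4.1  2.4] gap 0.0184
shift mm [  10.8 -110.6    4.7] wz 0.17 tilt [ 0.0028 -0.002  -1.    ]
0.1170272784603751 210.3150302460841
```

View pics/c6.png

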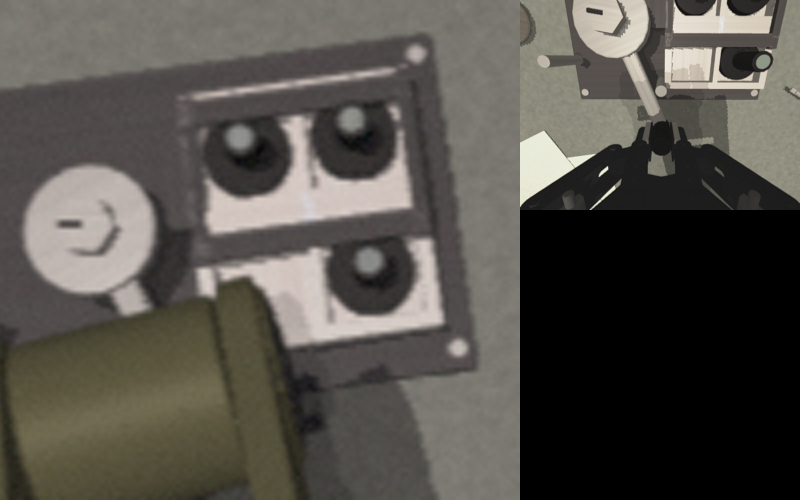

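```bash
python3 -c "
from h import *
arc(209.8,137.6,7,0);print();arc(137.6,209.8,7,0)"
```

```text
[-0.0061, -0.0207]
[-0.0084, -0.0421]
[-0.0069, -0.0637]
[-0.0015, -0.0845]
[0.0076, -0.1041]
[0.02, -0.1218]
[0.0353, -0.1369]

[-0.0154, 0.0151]
[-0.0278, 0.0328]
[-0.0368, 0.0524]
[-0.0422, 0.0733]
[-0.0438, 0.0948]
[-0.0415, 0.1162]
[-0.0353, 0.1369]
```

Call:
{"name": "jog_arm", "arguments": {"steps": [0.0,-0.0061,-0.0207,0,0,0,0,0.0,-0.0084,-0.0421,0,0,0,0,0.0,-0.0069,-0.0637,0,0,0,0,0.0,-0.0015,-0.0845,0,0,0,0,0.0,0.0076,-0.1041,0,0,0,0,0.0,0.02,-0.1218,0,0,0,0,0.0,0.0353,-0.1369,0,0,0,0,0.0,0.0353,-0.1369,0,0,0,0]}}

```text
clock: 7.05
tcp_pos: [0.4617, 0.3019, 0.053]
ee_rot: [0.997, 0.072, 0.001, -0.001]
ft_force: [-0.9, -0.2, -0.1]
finger_gap: 0.0184
```

Call:
{"name": "jog_arm", "arguments": {"steps": [0.0,-0.0154,0.0151,0,0,0,0,0.0,-0.0278,0.0328,0,0,0,0,0.0,-0.0368,0.0524,0,0,0,0,0.0,-0.0422,0.0733,0,0,0,0,0.0,-0.0438,0.0948,0,0,0,0,0.0,-0.0415,0.1162,0,0,0,0,0.0,-0.0353,0.1369,0,0,0,0,0.0,-0.0353,0.1369,0,0,0,0]}}

```text
clock: 7.85
tcp_pos: [0.4466, 0.1609, 0.0531]
ee_rot: [0.997, 0.071, 0.001, -0.001]
ft_force: [-4.9, -0.1, 2.2]
finger_gap: 0.0185
```

```bash
python3 -c "
from h import *
s=robot.sense();d=s['tcp_pos'][:2]-[.547,.219];print(np.hypot(*d),np.degrees(np.arctan2(d[1],d[0]))%360);go([0,0,0],8)"
```

```text
0.11605477204757415 210.0640391353761
clk 7.85 tcp [0.4466 0.1609 0.0531] ang 8.15 q [0.27 0.33 1.88 0.   0.93 1.7 ] F [-4.9 -0.1  2.2] gap 0.0185
shift mm [-465.    96.    51.7] wz 0.15 tilt [ 0.0027 -0.0012 -1.    ]
```

Call:
{"name": "jog_arm", "arguments": {"steps": [0.0,-0.0061,-0.0207,0,0,0,0,0.0,-0.0084,-0.0421,0,0,0,0,0.0,-0.0069,-0.0637,0,0,0,0,0.0,-0.0015,-0.0845,0,0,0,0,0.0,0.0076,-0.1041,0,0,0,0,0.0,0.02,-0.1218,0,0,0,0,0.0,0.0353,-0.1369,0,0,0,0,0.0,0.0353,-0.1369,0,0,0,0]}}

```text
clock: 8.65
tcp_pos: [0.4622, 0.3022, 0.0532]
ee_rot: [0.997, 0.071, 0.001, 0.001]
ft_force: [4.7, -8.0, -3.8]
finger_gap: 0.019
```

Call:
{"name": "jog_arm", "arguments": {"steps": [0.0,-0.0154,0.0151,0,0,0,0,0.0,-0.0278,0.0328,0,0,0,0,0.0,-0.0368,0.0524,0,0,0,0,0.0,-0.0422,0.0733,0,0,0,0,0.0,-0.0438,0.0948,0,0,0,0,0.0,-0.0415,0.1162,0,0,0,0,0.0,-0.0353,0.1369,0,0,0,0,0.0,-0.0353,0.1369,0,0,0,0]}}

```text
clock: 9.45
tcp_pos: [0.4466, 0.1614, 0.0535]
ee_rot: [0.998, 0.071, 0.001, 0.001]
ft_force: [-5.2, -3.4, 2.0]
finger_gap: 0.0181
```

Call:
{"name": "jog_arm", "arguments": {"steps": [0.0,-0.0061,-0.0207,0,0,0,0,0.0,-0.0084,-0.0421,0,0,0,0,0.0,-0.0069,-0.0637,0,0,0,0,0.0,-0.0015,-0.0845,0,0,0,0,0.0,0.0076,-0.1041,0,0,0,0,0.0,0.02,-0.1218,0,0,0,0,0.0,0.0353,-0.1369,0,0,0,0,0.0,0.0353,-0.1369,0,0,0,0]}}

```text
clock: 10.25
tcp_pos: [0.4615, 0.3021, 0.0529]
ee_rot: [0.997, 0.071, -0.001, 0.003]
ft_force: [-1.2, -16.4, 2.6]
finger_gap: 0.0183
```

Call:
{"name": "jog_arm", "arguments": {"steps": [0.0,-0.0154,0.0151,0,0,0,0,0.0,-0.0278,0.0328,0,0,0,0,0.0,-0.0368,0.0524,0,0,0,0,0.0,-0.0422,0.0733,0,0,0,0,0.0,-0.0438,0.0948,0,0,0,0,0.0,-0.0415,0.1162,0,0,0,0,0.0,-0.0353,0.1369,0,0,0,0,0.0,-0.0353,0.1369,0,0,0,0]}}

```text
clock: 11.05
tcp_pos: [0.4453, 0.1614, 0.0537]
ee_rot: [0.998, 0.07, -0.001, 0.004]
ft_force: [-6.4, -5.1, 0.9]
finger_gap: 0.0181
```

```bash
python3 -c "
from h import *
s=robot.sense();d=s['tcp_pos'][:2]-[.547,.219];print(np.hypot(*d),np.degrees(np.arctan2(d[1],d[0]))%360);go([0,0,0],8)
t=robot.grab_frame('top')
# profile along die x at die y=0 column (between cells) and others, at z=.0465
th=.14;Rz=np.array([[np.cos(th),-np.sin(th)],[np.sin(th),np.cos(th)]])
ot=cv2.imread('pics/top0.png')
for y in (-.002,.0,.002):
  for im in (ot,t['image']):
    r=[]
    for x in np.arange(-.07,.09,.004):
      p=np.r_[[.5612,.1078]+Rz@[x,y],.0465];u,v=proj(t,p);r.append(int(cv2.getRectSubPix(im,(1,1),(u,v)).mean()))
    print(y,r)
"
```

```text
0.11686360126448816 209.54879077127455
clk 11.05 tcp [0.4453 0.1614 0.0537] ang 8.06 q [ 0.27  0.33  1.87 -0.01  0.94  1.71] F [-6.4 -5.1  0.9] gap 0.0181
shift mm [-463.4   97.    55.9] wz 0.06 tilt [-0.0031  0.007  -1.    ]
-0.002 [132, 195, 184, 148, 159, 166, 155, 144, 147, 148, 161, 155, 97, 73, 70, 79, 164, 198, 193, 193, 185, 153, 158, 154, 149, 150, 151, 159, 143, 164, 126, 68, 71, 71, 98, 169, 81, 71, 70, 76]
-0.002 [140, 205, 195, 158, 166, 174, 164, 152, 156, 158, 169, 167, 183, 166, 85, 76, 76, 106, 201, 205, 195, 161, 167, 163, 159, 158, 161, 167, 148, 175, 171, 161, 99, 73, 76, 74, 75, 74, 75, 80]
0.0 [129, 195, 192, 178, 183, 185, 183, 179, 181, 182, 188, 182, 117, 73, 72, 78, 171, 200, 198, 195, 191, 180, 184, 181, 176, 179, 181, 186, 176, 178, 137, 67, 71, 70, 100, 161, 78, 71, 70, 74]
0.0 [136, 205, 202, 189, 191, 194, 194, 189, 191, 194, 199, 193, 193, 188, 88, 77, 75, 106, 208, 207, 201, 188, 194, 192, 187, 188, 192, 197, 183, 190, 192, 188, 105, 72, 73, 75, 75, 75, 74, 79]
0.002 [130, 195, 196, 192, 194, 192, 190, 192, 193, 189, 193, 188, 127, 72, 71, 75, 176, 199, 197, 200, 195, 190, 192, 191, 189, 188, 184, 190, 188, 186, 135, 65, 71, 70, 107, 159, 79, 70, 70, 74]
0.002 [137, 205, 204, 203, 203, 203, 201, 204, 203, 202, 204, 203, 201, 194, 90, 75, 75, 108, 205, 209, 206, 201, 201, 201, 201, 198, 194, 200, 199, 198, 196, 186, 98, 72, 74, 75, 76, 73, 74, 81]
```

Call:
{"name": "jog_arm", "arguments": {"steps": [0.0,-0.0061,-0.0207,0,0,0,0,0.0,-0.0084,-0.0421,0,0,0,0,0.0,-0.0069,-0.0637,0,0,0,0,0.0,-0.0015,-0.0845,0,0,0,0,0.0,0.0076,-0.1041,0,0,0,0,0.0,0.02,-0.1218,0,0,0,0,0.0,0.0353,-0.1369,0,0,0,0,0.0,0.0353,-0.1369,0,0,0,0]}}

```text
clock: 11.9
tcp_pos: [0.4599, 0.3018, 0.0524]
ee_rot: [0.997, 0.071, -0.003, 0.007]
ft_force: [-3.4, -25.8, 8.2]
finger_gap: 0.0185
```

Call:
{"name": "jog_arm", "arguments": {"steps": [0.0,-0.0154,0.0151,0,0,0,0,0.0,-0.0278,0.0328,0,0,0,0,0.0,-0.0368,0.0524,0,0,0,0,0.0,-0.0422,0.0733,0,0,0,0,0.0,-0.0438,0.0948,0,0,0,0,0.0,-0.0415,0.1162,0,0,0,0,0.0,-0.0353,0.1369,0,0,0,0,0.0,-0.0353,0.1369,0,0,0,0]}}

```text
clock: 12.7
tcp_pos: [0.4432, 0.1611, 0.0538]
ee_rot: [0.998, 0.07, -0.004, 0.007]
ft_force: [-6.8, -3.7, -4.6]
finger_gap: 0.0183
```

Call:
{"name": "jog_arm", "arguments": {"steps": [0.0,-0.0061,-0.0207,0,0,0,0,0.0,-0.0084,-0.0421,0,0,0,0,0.0,-0.0069,-0.0637,0,0,0,0,0.0,-0.0015,-0.0845,0,0,0,0,0.0,0.0076,-0.1041,0,0,0,0,0.0,0.02,-0.1218,0,0,0,0,0.0,0.0353,-0.1369,0,0,0,0,0.0,0.0353,-0.1369,0,0,0,0]}}

```text
clock: 13.5
tcp_pos: [0.4576, 0.3011, 0.0523]
ee_rot: [0.997, 0.07, -0.007, 0.01]
ft_force: [-13.1, -27.4, 22.0]
finger_gap: 0.0182
```

Call:
{"name": "jog_arm", "arguments": {"steps": [0.0,-0.0154,0.0151,0,0,0,0,0.0,-0.0278,0.0328,0,0,0,0,0.0,-0.0368,0.0524,0,0,0,0,0.0,-0.0422,0.0733,0,0,0,0,0.0,-0.0438,0.0948,0,0,0,0,0.0,-0.0415,0.1162,0,0,0,0,0.0,-0.0353,0.1369,0,0,0,0,0.0,-0.0353,0.1369,0,0,0,0]}}

```text
clock: 14.3
tcp_pos: [0.4403, 0.1603, 0.0543]
ee_rot: [0.997, 0.07, -0.009, 0.011]
ft_force: [-6.4, -4.0, -11.8]
finger_gap: 0.0184
```

```bash
cat >> h.py <<'E'
def keeper():
    t=robot.grab_frame('top');th=.14;Rz=np.array([[np.cos(th),-np.sin(th)],[np.sin(th),np.cos(th)]]);xs=np.arange(-.03,.03,.0005)
    r=np.array([np.mean([cv2.getRectSubPix(t['image'],(1,1),proj(t,np.r_[[.5612,.1078]+Rz@[x,y],.0465])).mean() for y in(-.002,0,.002)]) for x in xs])
    d=xs[r<135];print("bar",d.min(),d.max(),"bolt~",((d.min()+d.max())/2+.037-.02)/.002)
E
python3 -c "
from h import *
s=robot.sense();d=s['tcp_pos'][:2]-[.547,.219];print(np.hypot(*d),np.degrees(np.arctan2(d[1],d[0]))%360);go([0,0,0],8);keeper()"
```

```text
0.12173766202409027 208.824298179763
clk 14.3 tcp [0.4403 0.1603 0.0543] ang 7.98 q [ 0.28  0.33  1.88 -0.02  0.96  1.73] F [ -6.4  -4.  -11.8] gap 0.0184
shift mm [-457.2   96.3   64.9] wz -0.02 tilt [-0.0186  0.0208 -0.9996]
bar -0.012499999999999983 0.001500000000000029 bolt~ 5.75000000000001
```

Call:
{"name": "jog_arm", "arguments": {"steps": [0.0,0,0,0,1.2,1.1,0,0.0,0.0017,0.004,0,1.2,1.1,0,0.0,0.0034,0.0081,0,1.2,1.1,0,0.0,0.0034,0.0081,0,1.2,1.1,0,0.0,0.0034,0.0081,0,1.2,1.1,0]}}

```text
clock: 14.85
tcp_pos: [0.4429, 0.1571, 0.054]
ee_rot: [0.998, 0.07, -0.0, -0.002]
ft_force: [-8.1, 26.0, -11.4]
finger_gap: 0.0183
```

```bash
python3 -c "
from h import *
s=robot.sense();d=s['tcp_pos'][:2]-[.547,.219];print(np.hypot(*d),np.degrees(np.arctan2(d[1],d[0]))%360);go([0,0,0],8);keeper()
w=robot.grab_frame('wrist');cv2.imwrite('pics/w7.png',w['image'])"
```

```text
0.1211059469673306 210.7545102607804
clk 14.85 tcp [0.4429 0.1571 0.054 ] ang 8.04 q [0.26 0.32 1.89 0.01 0.94 1.69] F [ -8.1  26.  -11.4] gap 0.0183
shift mm [-460.5   93.8   53.8] wz 0.04 tilt [-4.0e-04 -4.5e-03 -1.0e+00]
bar -0.012499999999999983 0.001500000000000029 bolt~ 5.75000000000001
```

View pics/w7.png

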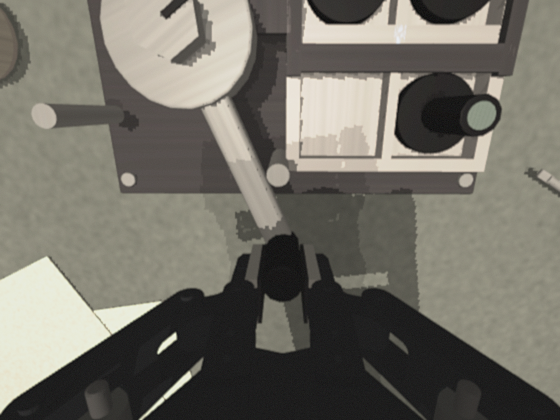

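```bash
python3 -c "
from h import *
arc(210.9,136.0,7,0);print();arc(136.4,210.9,7,0)"
```

```text
[-0.0067, -0.0213]
[-0.0094, -0.0436]
[-0.0079, -0.0659]
[-0.0022, -0.0875]
[0.0073, -0.1078]
[0.0205, -0.1259]
[0.0368, -0.1412]

[-0.0161, 0.0154]
[-0.0291, 0.0334]
[-0.0385, 0.0536]
[-0.044, 0.0752]
[-0.0455, 0.0974]
[-0.0428, 0.1195]
[-0.0361, 0.1407]
```

Call:
{"name": "jog_arm", "arguments": {"steps": [0.0,-0.0067,-0.0213,0,0,0,0,0.0,-0.0094,-0.0436,0,0,0,0,0.0,-0.0079,-0.0659,0,0,0,0,0.0,-0.0022,-0.0875,0,0,0,0,0.0,0.0073,-0.1078,0,0,0,0,0.0,0.0205,-0.1259,0,0,0,0,0.0,0.0368,-0.1412,0,0,0,0,0.0,0.0368,-0.1412,0,0,0,0]}}

```text
clock: 15.75
tcp_pos: [0.4597, 0.3022, 0.0545]
ee_rot: [0.998, 0.071, -0.001, -0.0]
ft_force: [6.0, -16.3, -1.9]
finger_gap: 0.0184
```

Call:
{"name": "jog_arm", "arguments": {"steps": [0.0,-0.0161,0.0154,0,0,0,0,0.0,-0.0291,0.0334,0,0,0,0,0.0,-0.0385,0.0536,0,0,0,0,0.0,-0.044,0.0752,0,0,0,0,0.0,-0.0455,0.0974,0,0,0,0,0.0,-0.0428,0.1195,0,0,0,0,0.0,-0.0361,0.1407,0,0,0,0,0.0,-0.0361,0.1407,0,0,0,0]}}

```text
clock: 16.55
tcp_pos: [0.4438, 0.1582, 0.0548]
ee_rot: [0.998, 0.07, -0.0, -0.001]
ft_force: [-4.4, -3.8, -0.6]
finger_gap: 0.0184
```

```bash
python3 -c "
from h import *
s=robot.sense();d=s['tcp_pos'][:2]-[.547,.219];print(np.hypot(*d),np.degrees(np.arctan2(d[1],d[0]))%360);go([0,0,0],8);keeper()"
```

```text
0.11983407637235277 210.5114181938293
clk 16.55 tcp [0.4438 0.1582 0.0548] ang 8.01 q [0.26 0.32 1.88 0.   0.94 1.69] F [-4.4 -3.8 -0.6] gap 0.0184
shift mm [-461.4   94.9   54.8] wz 0.01 tilt [-5.0e-04 -2.2e-03 -1.0e+00]
bar -0.010999999999999982 0.0030000000000000304 bolt~ 6.500000000000011
```

Call:
{"name": "jog_arm", "arguments": {"steps": [0.0,-0.0067,-0.0213,0,0,0,0,0.0,-0.0094,-0.0436,0,0,0,0,0.0,-0.0079,-0.0659,0,0,0,0,0.0,-0.0022,-0.0875,0,0,0,0,0.0,0.0073,-0.1078,0,0,0,0,0.0,0.0205,-0.1259,0,0,0,0,0.0,0.0368,-0.1412,0,0,0,0,0.0,0.0368,-0.1412,0,0,0,0]}}

```text
clock: 17.4
tcp_pos: [0.4597, 0.3021, 0.0546]
ee_rot: [0.998, 0.07, -0.002, 0.003]
ft_force: [0.0, -29.5, 5.4]
finger_gap: 0.0184
```

Call:
{"name": "jog_arm", "arguments": {"steps": [0.0,-0.0161,0.0154,0,0,0,0,0.0,-0.0291,0.0334,0,0,0,0,0.0,-0.0385,0.0536,0,0,0,0,0.0,-0.044,0.0752,0,0,0,0,0.0,-0.0455,0.0974,0,0,0,0,0.0,-0.0428,0.1195,0,0,0,0,0.0,-0.0361,0.1407,0,0,0,0,0.0,-0.0361,0.1407,0,0,0,0]}}

```text
clock: 18.2
tcp_pos: [0.4439, 0.158, 0.0554]
ee_rot: [0.998, 0.07, -0.002, 0.002]
ft_force: [-0.6, -0.4, -7.8]
finger_gap: 0.0181
```

```bash
python3 -c "
from h import *
s=robot.sense();d=s['tcp_pos'][:2]-[.547,.219];print(np.hypot(*d),np.degrees(np.arctan2(d[1],d[0]))%360);go([0,0,0],8);keeper()
t=robot.grab_frame('top')['image'];w=robot.grab_frame('wrist');c=np.zeros((590,790,3),np.uint8)
a=cv2.resize(t[185:265,205:285],(400,400),interpolation=cv2.INTER_CUBIC);c[:400,:400]=a
b=w['image'][0:180,250:530];c[:250,400:790]=cv2.resize(b,(390,250));cv2.imwrite('pics/c8.png',c[:400])
"
```

```text
0.11982739866424616 210.59255682779542
clk 18.2 tcp [0.4439 0.158  0.0554] ang 7.99 q [ 0.27  0.32  1.88 -0.    0.94  1.7 ] F [-0.6 -0.4 -7.8] gap 0.0181
shift mm [-461.3   94.6   57.3] wz -0.01 tilt [-0.0033  0.0037 -1.    ]
bar -0.010499999999999982 0.005000000000000032 bolt~ 7.1250000000000115
```

View pics/c8.png

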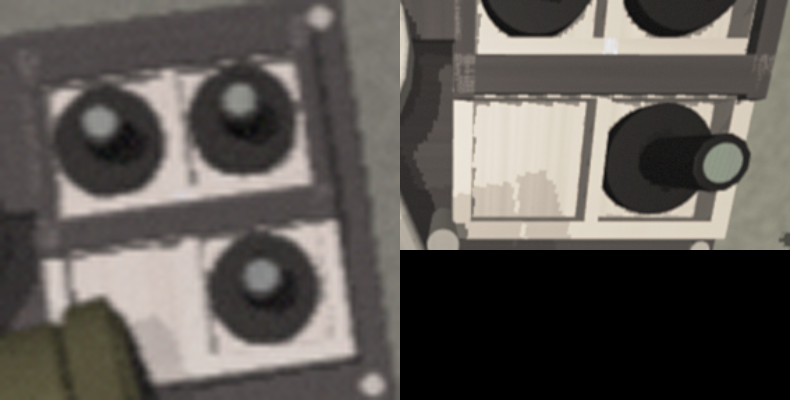

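Call:
{"name": "jog_arm", "arguments": {"steps": [0.0,-0.0067,-0.0213,0,0,0,0,0.0,-0.0094,-0.0436,0,0,0,0,0.0,-0.0079,-0.0659,0,0,0,0,0.0,-0.0022,-0.0875,0,0,0,0,0.0,0.0073,-0.1078,0,0,0,0,0.0,0.0205,-0.1259,0,0,0,0,0.0,0.0368,-0.1412,0,0,0,0,0.0,0.0368,-0.1412,0,0,0,0]}}

```text
clock: 19.15
tcp_pos: [0.4608, 0.3019, 0.0543]
ee_rot: [0.997, 0.071, -0.002, 0.006]
ft_force: [6.0, -26.7, -0.7]
finger_gap: 0.0183
```

Call:
{"name": "jog_arm", "arguments": {"steps": [0.0,-0.0161,0.0154,0,0,0,0,0.0,-0.0291,0.0334,0,0,0,0,0.0,-0.0385,0.0536,0,0,0,0,0.0,-0.044,0.0752,0,0,0,0,0.0,-0.0455,0.0974,0,0,0,0,0.0,-0.0428,0.1195,0,0,0,0,0.0,-0.0361,0.1407,0,0,0,0,0.0,-0.0361,0.1407,0,0,0,0]}}

```text
clock: 19.95
tcp_pos: [0.444, 0.1575, 0.0557]
ee_rot: [0.997, 0.071, -0.003, 0.005]
ft_force: [-6.2, -1.1, -3.8]
finger_gap: 0.0183
```

```bash
python3 -c "
from h import *
go([0,0,0],8);keeper()"
```

```text
clk 19.95 tcp [0.444  0.1575 0.0557] ang 8.12 q [ 0.27  0.32  1.88 -0.01  0.95  1.7 ] F [-6.2 -1.1 -3.8] gap 0.0183
shift mm [-461.4   92.5   60.1] wz 0.12 tilt [-0.0073  0.0105 -0.9999]
bar -0.00899999999999998 0.0065000000000000335 bolt~ 7.875000000000012
```

Call:
{"name": "jog_arm", "arguments": {"steps": [0.0,-0.0067,-0.0213,0,0.6,0.4,0,0.0,-0.0094,-0.0436,0,0.6,0.4,0,0.0,-0.0079,-0.0659,0,0.6,0.4,0,0.0,-0.0022,-0.0875,0,0.6,0.4,0,0.0,0.0073,-0.1078,0,0.6,0.4,0,0.0,0.0205,-0.1259,0,0.6,0.4,0,0.0,0.0368,-0.1412,0,0.6,0.4,0,0.0,0.0368,-0.1412,0,0.6,0.4,0]}}

```text
clock: 20.8
tcp_pos: [0.4606, 0.3022, 0.0544]
ee_rot: [0.997, 0.072, -0.0, 0.003]
ft_force: [-0.3, -21.9, 9.2]
finger_gap: 0.0182
```

Call:
{"name": "jog_arm", "arguments": {"steps": [0.0,-0.0161,0.0154,0,0,0,0,0.0,-0.0291,0.0334,0,0,0,0,0.0,-0.0385,0.0536,0,0,0,0,0.0,-0.044,0.0752,0,0,0,0,0.0,-0.0455,0.0974,0,0,0,0,0.0,-0.0428,0.1195,0,0,0,0,0.0,-0.0361,0.1407,0,0,0,0,0.0,-0.0361,0.1407,0,0,0,0]}}

```text
clock: 21.6
tcp_pos: [0.4452, 0.158, 0.0554]
ee_rot: [0.997, 0.072, -0.0, 0.002]
ft_force: [-1.2, -0.2, -3.3]
finger_gap: 0.0181
```

```bash
python3 -c "
from h import *
go([0,0,0],8);keeper()"
```

```text
clk 21.6 tcp [0.4452 0.158  0.0554] ang 8.22 q [ 0.27  0.32  1.88 -0.01  0.94  1.7 ] F [-1.2 -0.2 -3.3] gap 0.0181
shift mm [-463.2   92.5   56.1] wz 0.22 tilt [-6.0e-04  4.2e-03 -1.0e+00]
bar -0.006499999999999978 0.008000000000000035 bolt~ 8.875000000000012
```

Call:
{"name": "jog_arm", "arguments": {"steps": [0.0,-0.0067,-0.0213,0,0,0,0,0.0,-0.0094,-0.0436,0,0,0,0,0.0,-0.0079,-0.0659,0,0,0,0,0.0,-0.0022,-0.0875,0,0,0,0,0.0,0.0073,-0.1078,0,0,0,0,0.0,0.0205,-0.1259,0,0,0,0,0.0,0.0368,-0.1412,0,0,0,0,0.0,0.0368,-0.1412,0,0,0,0]}}

```text
clock: 22.45
tcp_pos: [0.4607, 0.3019, 0.0545]
ee_rot: [0.997, 0.072, -0.002, 0.006]
ft_force: [-2.8, -25.1, 7.6]
finger_gap: 0.0181
```

Call:
{"name": "jog_arm", "arguments": {"steps": [0.05,0,0,0,0,0,0,0.05,0,0,0,0,0,0,0.05,0,0,0,0,0,0,0.05,0,0,-0.05,0,0,0,0.05,0,0,-0.1,0,0,0,0.05,0.0,0,-0.12,0,0,0,0.05,0.0,0,-0.12,0,0,0]}}

```text
clock: 23.15
tcp_pos: [0.4621, 0.3045, 0.1783]
ee_rot: [0.997, 0.073, 0.001, 0.004]
ft_force: [0.0, 0.1, -0.3]
finger_gap: 0.0499
```

```bash
python3 -c "
from h import *
go([0,0,0],8)"
```

```text
clk 23.15 tcp [0.4621 0.3045 0.1783] ang 8.33 q [ 0.52  0.33  1.54 -0.01  1.27  1.95] F [ 0.   0.1 -0.3] gap 0.0499
shift mm [-501.6  232.8  179.5] wz 0.33 tilt [ 0.0018  0.0087 -1.    ]
```

Call:
{"name": "jog_arm", "arguments": {"steps": [0.045,0.034,0.237,0,0.5,0,0.3,0.045,0.034,0.237,0,0.5,0,0.3,0.045,0.034,0.237,0,0.5,0,0.3,0.045,0.034,0.237,0,0.5,0,0.3,0.045,0.034,0.237,0,0.5,0,0.3,0.045,0.034,0.237,0,0.5,0,0.3,0.045,0.034,0.237,0.05,0.5,0,0.3,0.045,0.034,0.237,0.05,0.5,0,0.3]}}

```text
clock: 23.95
tcp_pos: [0.5271, 0.0746, 0.1249]
ee_rot: [0.998, 0.07, -0.004, -0.0]
ft_force: [-0.1, 0.8, -0.5]
finger_gap: 0.0449
```

```bash
python3 -c "
from h import *
robot.grab_frame('wrist');robot.grab_frame('wrist');f=robot.grab_frame('wrist');cv2.imwrite('pics/w9.png',f['image'])
for p in ([.5946,.1419,.08],[.6032,.0843,.08],[.53,.0748,.08]):print(proj(f,p))
go([.53,.0748,.1],8)"
```

```text
(np.float64(204.47167035317148), np.float64(117.93324455087655))
(np.float64(284.8153992824657), np.float64(117.15969813538491))
(np.float64(283.6709438969896), np.float64(213.23839900625143))
clk 24.1 tcp [0.5305 0.0751 0.1316] ang 8.07 q [0.07 0.34 1.65 0.   1.15 1.5 ] F [ 0.2 -0.7 -0.2] gap 0.0452
shift mm [-0.6  0.3 31.6] wz 0.07 tilt [ 2.3e-03 -1.0e-04 -1.0e+00]
```

View pics/w9.png

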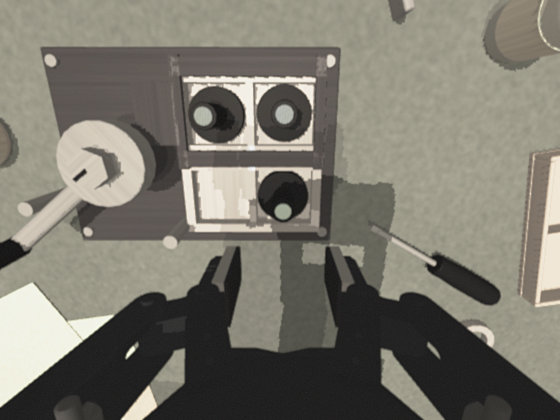

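Call:
{"name": "jog_arm", "arguments": {"steps": [0.045,0.001,0,0.03,0,0,0,0.045,0.001,0,0.065,0,0,0,0.045,0.001,0,0.09,0,0,0,0.045,0.001,0,0.105,0,0,0,0.045,0.001,0,0.105,0,0,0,0.0,0.001,0,0.105,0,0,0,0.0,0.001,0,0.105,0,0,0,0.0,0.001,0,0.105,0,0,0], "newtons": 50}}

```text
clock: 24.9
tcp_pos: [0.5328, 0.0756, 0.0286]
ee_rot: [0.998, 0.07, 0.003, -0.0]
ft_force: [-0.6, 0.9, 6.7]
finger_gap: 0.0184
```

Call:
{"name": "jog_arm", "arguments": {"steps": [0.0,0,0,0,0,0,0,0.0,0,0,0,0,0,0]}}

```text
clock: 25.1
tcp_pos: [0.5333, 0.0757, 0.0296]
ee_rot: [0.998, 0.071, 0.004, -0.0]
ft_force: [0.3, -0.3, -0.5]
finger_gap: 0.0182
```

```bash
python3 -c "
from h import *
go([.53,.0748,.1],8)"
```

```text
clk 25.1 tcp [0.5333 0.0757 0.0296] ang 8.09 q [0.07 0.48 1.71 0.   0.94 1.5 ] F [ 0.3 -0.3 -0.5] gap 0.0182
shift mm [ -2.9   0.4 -70.4] wz 0.09 tilt [ 7.1e-03  1.0e-04 -1.0e+00]
```

Call:
{"name": "jog_arm", "arguments": {"steps": [0.0,0,0,-0.02,0,0,0,0.0,0,0,-0.05,0,-0.4,0,0.0,0,0,-0.09,0,-0.4,0,0.0,-0.01,0.035,-0.09,0,-0.4,0,0.0,-0.02,0.07,-0.09,0,-0.4,0,0.0,-0.03,0.11,-0.09,0,-0.4,0,0.0,-0.04,0.15,-0.09,0,-0.4,0,0.0,-0.05,0.19,-0.09,0,-0.4,0]}}

```text
clock: 25.9
tcp_pos: [0.5096, -0.1211, 0.1196]
ee_rot: [0.998, 0.071, 0.0, 0.0]
ft_force: [0.4, 0.0, -1.1]
finger_gap: 0.0185
```

```bash
python3 -c "
from h import *
go([.4954,-.2488,.0096],8)
f=robot.grab_frame('scene');cv2.imwrite('pics/s10.png',cv2.resize(f['image'][100:300,120:420],None,fx=2,fy=2))"
```

```text
clk 25.9 tcp [ 0.5096 -0.1211  0.1196] ang 8.1 q [-0.3   0.33  1.69 -0.    1.12  1.13] F [ 0.4  0.  -1.1] gap 0.0185
shift mm [-32.1 124.4 110. ] wz 0.1 tilt [ 6.e-04  3.e-04 -1.e+00]
```

View pics/s10.png

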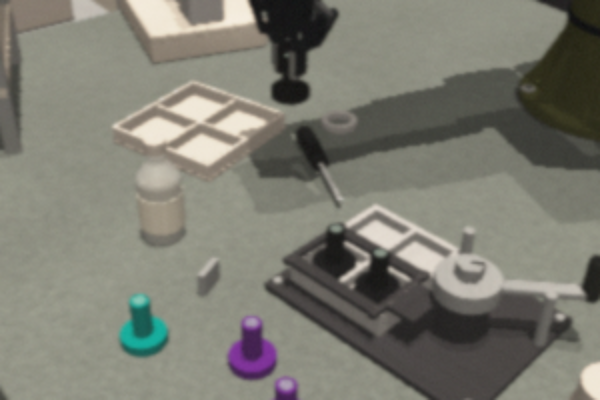

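Call:
{"name": "jog_arm", "arguments": {"steps": [0.0,-0.011,0.042,0,0,0,0,0.0,-0.022,0.084,0,0,0,0,0.0,-0.032,0.124,0,0,0,0,0.0,-0.032,0.124,0.02,0,0,0,0.0,-0.032,0.124,0.055,0,0,0,0.0,-0.032,0.124,0.08,0,0,0,0.0,-0.032,0.124,0.1,0,0,0,0.0,-0.032,0.124,0.1,0,0,0]}}

```text
clock: 26.75
tcp_pos: [0.4932, -0.2526, 0.0176]
ee_rot: [0.998, 0.069, -0.002, -0.0]
ft_force: [0.2, 0.2, -0.0]
finger_gap: 0.0185
```

```bash
python3 -c "
from h import *
go([.4954,-.2488,.009],8)
f=robot.grab_frame('scene');print(proj(f,[.4954,-.2488,.009]))
w=robot.grab_frame('wrist')
c=np.zeros((420,800,3),np.uint8);c[:400,:400]=cv2.resize(f['image'][120:220,150:250],(400,400),interpolation=cv2.INTER_CUBIC);c[:300,400:]=cv2.resize(w['image'],(400,300));cv2.imwrite('pics/s11.png',c)"
```

```text
clk 26.75 tcp [ 0.4932 -0.2526  0.0176] ang 7.93 q [-0.54  0.54  1.67 -0.    0.94  0.89] F [ 0.2  0.2 -0. ] gap 0.0185
shift mm [ 2.7 -3.4  8.6] wz -0.07 tilt [-0.0031 -0.0011 -1.    ]
(np.float64(240.12869719681228), np.float64(162.9295922022424))
```

View pics/s11.png

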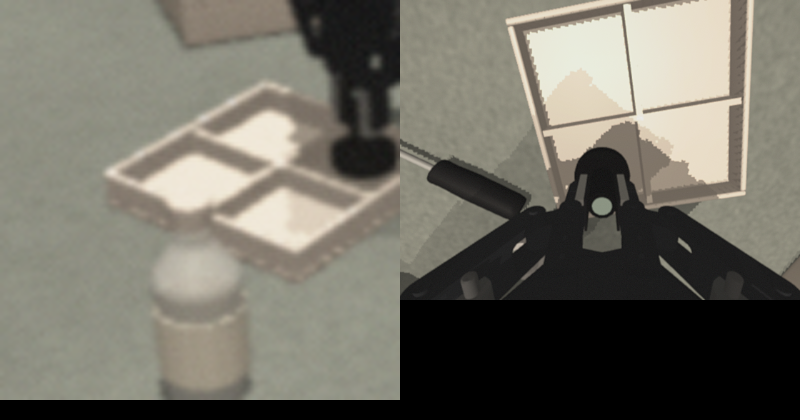

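Call:
{"name": "jog_arm", "arguments": {"steps": [0.0,0.002,-0.002,0.004,0,0,0,0.0,0.002,-0.002,0.008,0,0,0,0.0,0.002,-0.002,0.008,0,0,0,0.0,0.002,-0.002,0.008,0,0,0]}}

```text
clock: 27.25
tcp_pos: [0.4966, -0.2512, 0.0128]
ee_rot: [0.998, 0.069, 0.0, 0.001]
ft_force: [-0.5, 0.5, 0.1]
finger_gap: 0.018
```

```bash
python3 -c "
from h import *
go([.4954,-.2488,.009],8)"
```

```text
clk 27.25 tcp [ 0.4966 -0.2512  0.0128] ang 7.94 q [-0.53  0.54  1.66 -0.    0.93  0.9 ] F [-0.5  0.5  0.1] gap 0.018
shift mm [-0.8 -2.5  3.7] wz -0.06 tilt [ 8.e-04  2.e-03 -1.e+00]
```

Call:
{"name": "jog_arm", "arguments": {"steps": [0.0,0,0,0.003,0,0,0,0.0,0,0,0.005,0,0,0,0.0,0,0,0.005,0,0,0]}}

```text
clock: 27.55
tcp_pos: [0.4966, -0.2513, 0.0077]
ee_rot: [0.998, 0.069, 0.0, 0.001]
ft_force: [-0.2, 0.1, -0.1]
finger_gap: 0.0183
```

```bash
python3 -c "
from h import *
go([.4954,-.2488,.009],8)"
```

```text
clk 27.55 tcp [ 0.4966 -0.2513  0.0077] ang 7.94 q [-0.53  0.55  1.67 -0.    0.92  0.9 ] F [-0.2  0.1 -0.1] gap 0.0183
shift mm [-0.8 -2.7 -1.3] wz -0.06 tilt [ 7.0e-04  2.1e-03 -1.0e+00]
```

Call:
{"name": "jog_arm", "arguments": {"steps": [0.0,0,0,0.002,0,0,0,0.0,0,0,0.003,0,0,0,0.0,0,0,0.003,0,0,0]}}

```text
clock: 27.85
tcp_pos: [0.4968, -0.2516, 0.0074]
ee_rot: [0.998, 0.069, 0.001, 0.001]
ft_force: [-15.7, 6.9, 37.0]
finger_gap: 0.0184
```

```bash
python3 -c "
from h import *
go([.4954,-.2488,.009],8)"
```

```text
clk 27.85 tcp [ 0.4968 -0.2516  0.0074] ang 7.94 q [-0.53  0.55  1.67 -0.    0.92  0.9 ] F [-15.7   6.9  37. ] gap 0.0184
shift mm [-1.  -3.  -1.6] wz -0.06 tilt [ 0.0014  0.0029 -1.    ]
```

Call:
{"name": "jog_arm", "arguments": {"steps": [0.045,0,0,-0.001,0,0,0,0.045,0,0,-0.001,0,0,0,0.045,0,0,-0.001,0,0,0,0.045,0,0,-0.04,0,0,0,0.045,0,0,-0.08,0,0,0,0.045,0,0,-0.12,0,0,0,0.045,0.02,-0.04,-0.12,0,0,0,0.045,0.02,-0.08,-0.12,0,0,0]}}

```text
clock: 28.65
tcp_pos: [0.5066, -0.1687, 0.1279]
ee_rot: [0.998, 0.069, 0.002, 0.002]
ft_force: [1.5, 1.0, 0.3]
finger_gap: 0.045
```

```bash
python3 -c "
from h import *
f=robot.grab_frame('scene')
go([.5966,.1419,.13],8)
f=robot.grab_frame('scene');t=robot.grab_frame('top')
c=np.zeros((400,800,3),np.uint8);c[:,:400]=cv2.resize(f['image'][120:220,170:270],(400,400),interpolation=cv2.INTER_CUBIC);c[:,400:]=cv2.resize(t['image'][180:300,360:480],(400,400),interpolation=cv2.INTER_CUBIC);cv2.imwrite('pics/s12.png',c)
b=t['image'][185:270,205:290];cv2.imwrite('pics/die12.png',b)
m=t['image'][185:300,360:480].max(2)
"
```

```text
clk 28.7 tcp [ 0.5049 -0.1636  0.127 ] ang 8.04 q [-0.38  0.33  1.67 -0.    1.14  1.05] F [0.8 3.3 1. ] gap 0.0447
shift mm [ 133.6 -289.7   -3.3] wz 0.04 tilt [ 0.001   0.0013 -1.    ]
```

View pics/s12.png

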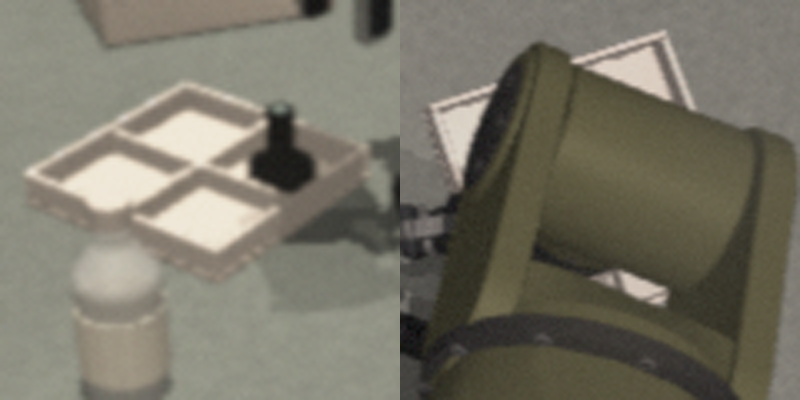

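Call:
{"name": "jog_arm", "arguments": {"steps": [0.045,0.02,-0.045,0,0,0,0,0.045,0.042,-0.09,0,0,0,0,0.045,0.063,-0.135,0,0,0,0,0.045,0.084,-0.18,0,0,0,0,0.045,0.105,-0.225,0,0,0,0,0.045,0.125,-0.265,0,0,0,0,0.045,0.134,-0.29,0,0,0,0,0.045,0.134,-0.29,0,0,0,0]}}

```text
clock: 29.6
tcp_pos: [0.5976, 0.1407, 0.1255]
ee_rot: [0.997, 0.072, 0.0, 0.001]
ft_force: [-0.2, -0.7, -0.1]
finger_gap: 0.045
```

```bash
cat >> h.py <<'E'
def stem(f,p,rad=28):
    "grey stem top near its expected place: connected blob with dark surround"
    u,v=proj(f,p);u0,v0=int(u)-rad,max(int(v)-rad,0);g=cv2.cvtColor(f["image"],cv2.COLOR_BGR2GRAY)[v0:v0+2*rad,u0:u0+2*rad]
    n,l,st,c=cv2.connectedComponentsWithStats((g>70).astype(np.uint8),connectivity=4)
    for i in range(1,n):
        x,y,w,h,a=st[i]
        if a>20 and x>0 and y>0 and x+w<g.shape[1] and y+h<g.shape[0]: print("blob",a,(w,h),c[i]+[u0,v0],"exp",np.round((u,v),1),"->",ray(f,c[i][0]+u0,c[i][1]+v0,p[2]).round(4))
E
python3 -c "
from h import *
robot.grab_frame('wrist');robot.grab_frame('wrist');f=robot.grab_frame('wrist');t=robot.grab_frame('top')
for p in ([.5946,.1419,.08],[.6032,.0843,.08]):stem(f,p);stem(t,p,12)
go([.597,.142,.028],8)"
```

```text
blob 253 (np.int32(18), np.int32(18)) [275.62450593 216.35968379] exp [277.5 218. ] -> [0.5958 0.1435 0.08  ]
blob 251 (np.int32(18), np.int32(18)) [350.56175299 214.85657371] exp [351.3 217.3] -> [0.6052 0.0853 0.08  ]
clk 29.8 tcp [0.5973 0.137  0.1262] ang 8.02 q [ 0.17  0.51  1.42 -0.    1.22  1.6 ] F [0.  0.1 0.4] gap 0.045
shift mm [ 0.4 -5.3 98.2] wz 0.02 tilt [ 6.0e-04  2.7e-03 -1.0e+00]
```

Call:
{"name": "jog_arm", "arguments": {"steps": [0.045,0,-0.006,0.03,0,0,0,0.045,0,-0.006,0.06,0,0,0,0.045,0,-0.006,0.085,0,0,0,0.045,0,-0.006,0.098,0,0,0,0.045,0,-0.006,0.098,0,0,0,0.0,0,-0.006,0.098,0,0,0,0.0,0,-0.006,0.098,0,0,0,0.0,0,-0.006,0.098,0,0,0], "newtons": 50}}

```text
clock: 30.6
tcp_pos: [0.5974, 0.1426, 0.0298]
ee_rot: [0.998, 0.07, 0.002, 0.001]
ft_force: [-0.5, -0.9, 6.3]
finger_gap: 0.0181
```

Call:
{"name": "jog_arm", "arguments": {"steps": [0.0,0,0,0,0,0,0,0.0,0,0,0,0,0,0]}}

```text
clock: 30.8
tcp_pos: [0.5976, 0.1427, 0.0303]
ee_rot: [0.998, 0.07, 0.002, 0.001]
ft_force: [0.0, 0.1, -0.9]
finger_gap: 0.0179
```

```bash
python3 -c "
from h import *
go([.574,-.2252,.1],8)"
```

```text
clk 30.8 tcp [0.5976 0.1427 0.0303] ang 8.02 q [ 0.18  0.62  1.48 -0.    1.03  1.61] F [ 0.   0.1 -0.9] gap 0.0179
shift mm [-74.4 361.2 -69. ] wz 0.02 tilt [ 0.004   0.0028 -1.    ]
```

Call:
{"name": "jog_arm", "arguments": {"steps": [0.0,0,0,-0.02,0,0,0,0.0,0,0,-0.05,0,0,0,0.0,0,0,-0.09,0,0,0,0.0,-0.02,0.035,-0.09,0,0,0,0.0,-0.04,0.07,-0.09,0,0,0,0.0,-0.06,0.11,-0.09,0,0,0,0.0,-0.08,0.15,-0.09,0,0,0,0.0,-0.08,0.19,-0.09,0,0,0]}}

```text
clock: 31.6
tcp_pos: [0.5429, -0.0578, 0.1208]
ee_rot: [0.998, 0.07, 0.002, 0.001]
ft_force: [1.1, 0.5, -0.3]
finger_gap: 0.0178
```

```bash
python3 -c "
from h import *
go([.574,-.2252,.1],8)"
```

```text
clk 31.6 tcp [ 0.5429 -0.0578  0.1208] ang 8.02 q [-0.17  0.37  1.63 -0.    1.14  1.26] F [ 1.1  0.5 -0.3] gap 0.0178
shift mm [  7.4 170.   21.3] wz 0.02 tilt [ 0.0035  0.0026 -1.    ]
```

Call:
{"name": "jog_arm", "arguments": {"steps": [0.0,0.001,0.042,0,0,0,0,0.0,0.003,0.084,0,0,0,0,0.0,0.005,0.126,0,0,0,0,0.0,0.007,0.16,0,0,0,0,0.0,0.007,0.17,0,0,0,0,0.0,0.007,0.17,0.03,0,0,0,0.0,0.007,0.17,0.06,0,0,0,0.0,0.007,0.17,0.08,0,0,0]}}

```text
clock: 32.4
tcp_pos: [0.573, -0.2244, 0.0392]
ee_rot: [0.998, 0.07, 0.001, 0.001]
ft_force: [-0.3, 0.9, -1.5]
finger_gap: 0.0181
```

```bash
python3 -c "
from h import *
go([.574,-.2252,.0085],8)
robot.grab_frame('wrist');go([.574,-.2252,.0085],8)"
```

```text
clk 32.4 tcp [ 0.573  -0.2244  0.0392] ang 8.04 q [-0.43  0.62  1.47 -0.    1.05  1.  ] F [-0.3  0.9 -1.5] gap 0.0181
shift mm [ 0.8  0.9 30.7] wz 0.04 tilt [ 0.0017  0.0013 -1.    ]
clk 32.45 tcp [ 0.5718 -0.2238  0.0363] ang 8.04 q [-0.43  0.62  1.47 -0.    1.05  1.  ] F [-1.4  0.9 -4.5] gap 0.0185
shift mm [ 2.   1.7 27.8] wz 0.04 tilt [-1.6e-03 -9.0e-04 -1.0e+00]
```

Call:
{"name": "jog_arm", "arguments": {"steps": [0.0,0.001,0.001,0.01,0,0,0,0.0,0.001,0.001,0.02,0,0,0,0.0,0.001,0.001,0.025,0,0,0,0.0,0.001,0.001,0.027,0,0,0,0.0,0.001,0.001,0.027,0,0,0]}}

```text
clock: 32.95
tcp_pos: [0.5731, -0.2247, 0.0096]
ee_rot: [0.998, 0.07, -0.001, -0.0]
ft_force: [0.6, -1.3, -0.6]
finger_gap: 0.0184
```

```bash
python3 -c "
from h import *
go([.574,-.2252,.0082],8)"
```

```text
clk 32.95 tcp [ 0.5731 -0.2247  0.0096] ang 8.04 q [-0.43  0.66  1.48 -0.    1.    1.  ] F [ 0.6 -1.3 -0.6] gap 0.0184
shift mm [0.8 0.6 1.4] wz 0.04 tilt [-1.2e-03 -6.0e-04 -1.0e+00]
```

Lower 2 mm more, release and rise.

Call:
{"name": "jog_arm", "arguments": {"steps": [0.0,0,0,0.001,0,0,0,0.0,0,0,0.0018,0,0,0,0.0,0,0,0.0018,0,0,0]}}

```text
clock: 33.25
tcp_pos: [0.5735, -0.2249, 0.0089]
ee_rot: [0.998, 0.07, -0.0, 0.0]
ft_force: [-2.2, 1.2, 7.4]
finger_gap: 0.0181
```

Call:
{"name": "jog_arm", "arguments": {"steps": [0.045,0,0,0,0,0,0,0.045,0,0,0,0,0,0,0.045,0,0,0,0,0,0,0.045,0,0,-0.04,0,0,0,0.045,0,0,-0.08,0,0,0,0.045,0,0,-0.12,0,0,0,0.045,-0.02,-0.04,-0.12,0,0,0,0.045,-0.03,-0.08,-0.12,0,0,0]}}

```text
clock: 34.05
tcp_pos: [0.5319, -0.1497, 0.1298]
ee_rot: [0.998, 0.069, 0.001, 0.0]
ft_force: [0.3, 0.2, 0.0]
finger_gap: 0.0452
```

```bash
python3 -c "
from h import *
f=robot.grab_frame('scene');t=robot.grab_frame('top')
for p in ([.496,-.251,.059],[.573,-.2247,.059]):stem(f,p,10);stem(t,p,12)
f=robot.grab_frame('wrist');
for p in ([.573,-.2247,.059],):stem(f,p)
go([.6045,.085,.13],8)"
```

```text
blob 225 (np.int32(17), np.int32(17)) [381.91555556 172.40444444] exp [382.8 171.2] -> [ 0.5719 -0.2242  0.059 ]
clk 34.2 tcp [ 0.5323 -0.1484  0.1294] ang 8.16 q [-0.34  0.38  1.6  -0.    1.16  1.09] F [ 0.3 -0.1  0.2] gap 0.045
shift mm [ 104.6 -220.8   -0.6] wz 0.16 tilt [ 3.e-04  3.e-04 -1.e+00]
```

Call:
{"name": "jog_arm", "arguments": {"steps": [0.045,0.01,-0.045,0,0,0,0.1,0.045,0.02,-0.09,0,0,0,0.1,0.045,0.035,-0.135,0,0,0,0.1,0.045,0.06,-0.175,0,0,0,0.1,0.045,0.09,-0.205,0,0,0,0.1,0.045,0.104,-0.221,0,0,0,0.1,0.045,0.104,-0.221,0,0,0,0.1,0.045,0.104,-0.221,0,0,0,0.1]}}

```text
clock: 35.0
tcp_pos: [0.604, 0.0845, 0.1288]
ee_rot: [0.998, 0.07, -0.0, 0.0]
ft_force: [0.2, 0.4, 0.1]
finger_gap: 0.045
```

```bash
python3 -c "
from h import *
robot.grab_frame('wrist');robot.grab_frame('wrist');f=robot.grab_frame('wrist')
stem(f,[.6045,.085,.08])
go([.6055,.085,.03],8)"
```

```text
blob 248 (np.int32(18), np.int32(17)) [281.71774194 211.93951613] exp [282.  212.9] -> [0.6053 0.0853 0.08  ]
clk 35.15 tcp [0.6037 0.0839 0.1294] ang 7.98 q [ 0.08  0.5   1.43 -0.    1.22  1.51] F [-0.3  0.3  0.5] gap 0.045
shift mm [ 1.9 -0.9 99.4] wz -0.02 tilt [ 2.e-04  4.e-04 -1.e+00]
```

Call:
{"name": "jog_arm", "arguments": {"steps": [0.045,0.002,-0.001,0.03,0,0,0,0.045,0.002,-0.001,0.06,0,0,0,0.045,0.002,-0.001,0.085,0,0,0,0.045,0.002,-0.001,0.1,0,0,0,0.045,0.002,-0.001,0.1,0,0,0,0.0,0.002,-0.001,0.1,0,0,0,0.0,0.002,-0.001,0.1,0,0,0,0.0,0.002,-0.001,0.1,0,0,0], "newtons": 50}}

```text
clock: 35.95
tcp_pos: [0.6065, 0.085, 0.0311]
ee_rot: [0.998, 0.07, 0.001, 0.0]
ft_force: [-0.6, -1.8, 7.7]
finger_gap: 0.0179
```

Call:
{"name": "jog_arm", "arguments": {"steps": [0.0,0,0,0,0,0,0,0.0,0,0,0,0,0,0]}}

```text
clock: 36.15
tcp_pos: [0.6067, 0.0851, 0.0317]
ee_rot: [0.998, 0.07, 0.002, 0.0]
ft_force: [0.2, 0.4, 0.3]
finger_gap: 0.0182
```

```bash
python3 -c "
from h import *
go([.5976,-.3038,.1],8)"
```

```text
clk 36.15 tcp [0.6067 0.0851 0.0317] ang 7.99 q [ 0.08  0.62  1.49 -0.    1.03  1.51] F [0.2 0.4 0.3] gap 0.0182
shift mm [-62.8 383.9 -68.3] wz -0.01 tilt [ 3.8e-03  8.0e-04 -1.0e+00]
```

Call:
{"name": "jog_arm", "arguments": {"steps": [0.0,0,0,-0.02,0,0,0,0.0,0,0,-0.05,0,0,0,0.0,0,0,-0.095,0,0,0,0.0,-0.03,0.025,-0.095,0,0,0,0.0,-0.06,0.06,-0.095,0,0,0,0.0,-0.08,0.1,-0.095,0,0,0,0.0,-0.095,0.14,-0.095,0,0,0,0.0,-0.105,0.18,-0.095,0,0,0]}}

```text
clock: 36.95
tcp_pos: [0.5265, -0.1091, 0.1268]
ee_rot: [0.998, 0.07, 0.002, 0.0]
ft_force: [1.1, 0.1, -0.7]
finger_gap: 0.0183
```

```bash
python3 -c "
from h import *
go([.519,-.3274,.12],8)"
```

```text
clk 36.95 tcp [ 0.5265 -0.1091  0.1268] ang 7.99 q [-0.27  0.35  1.65  0.    1.14  1.16] F [ 1.1  0.1 -0.7] gap 0.0183
shift mm [-37.8 215.1   6.8] wz -0.01 tilt [ 4.1e-03  8.0e-04 -1.0e+00]
```

Call:
{"name": "jog_arm", "arguments": {"steps": [0.0,-0.007,0.04,0,0,0,0,0.0,-0.014,0.08,0,0,0,0,0.0,-0.021,0.12,0,0,0,0,0.0,-0.028,0.16,0,0,0,0,0.0,-0.034,0.195,0,0,0,0,0.0,-0.038,0.215,0,0,0,0,0.0,-0.038,0.215,0,0,0,0,0.0,-0.038,0.215,0.03,0,0,0]}}

```text
clock: 37.75
tcp_pos: [0.5203, -0.3285, 0.0999]
ee_rot: [0.998, 0.069, 0.005, 0.002]
ft_force: [0.4, -0.1, -0.9]
finger_gap: 0.0177
```

```bash
python3 -c "
from h import *
robot.grab_frame('wrist')
go([.519,-.3274,.0096],8)"
```

```text
clk 37.8 tcp [ 0.5178 -0.3261  0.0924] ang 7.99 q [-0.62  0.54  1.45  0.    1.15  0.81] F [-0.9  1.5 -6.1] gap 0.0185
shift mm [ 0.9  1.6 82.8] wz -0.01 tilt [ 0.0015 -0.0018 -1.    ]
```

Call:
{"name": "jog_arm", "arguments": {"steps": [0.0,0.001,0.001,0.02,0,0,0,0.0,0.001,0.001,0.045,0,0,0,0.0,0.001,0.001,0.065,0,0,0,0.0,0.001,0.001,0.076,0,0,0,0.0,0.001,0.001,0.082,0,0,0,0.0,0.001,0.001,0.082,0,0,0,0.0,0.001,0.001,0.082,0,0,0]}}

```text
clock: 38.5
tcp_pos: [0.5195, -0.3268, 0.0113]
ee_rot: [0.998, 0.07, 0.001, -0.001]
ft_force: [-0.4, -0.6, -0.8]
finger_gap: 0.0182
```

```bash
python3 -c "
from h import *
go([.519,-.3274,.0096],8)"
```

```text
clk 38.5 tcp [ 0.5195 -0.3268  0.0113] ang 8.0 q [-0.62  0.65  1.49  0.    1.    0.81] F [-0.4 -0.6 -0.8] gap 0.0182
shift mm [-0.6  0.5  1.7] wz 0.0 tilt [ 0.0024 -0.0011 -1.    ]
```

Call:
{"name": "jog_arm", "arguments": {"steps": [0.0,0,0,0.001,0,0,0,0.0,0,0,0.0022,0,0,0,0.0,0,0,0.0022,0,0,0]}}

```text
clock: 38.8
tcp_pos: [0.5199, -0.327, 0.0101]
ee_rot: [0.998, 0.07, 0.002, -0.0]
ft_force: [-1.9, 2.1, 7.0]
finger_gap: 0.0183
```

Call:
{"name": "jog_arm", "arguments": {"steps": [0.045,0,0,0,0,0,0,0.045,0,0,0,0,0,0,0.045,0,0,0,0,0,0,0.045,0,0,-0.04,0,0,0,0.045,0,0,-0.08,0,0,0,0.045,0,0,-0.12,0,0,0,0.045,-0.04,0,-0.14,0,0,0,0.045,-0.08,0,-0.14,0,0,0]}}

```text
clock: 39.6
tcp_pos: [0.4405, -0.3388, 0.1528]
ee_rot: [0.998, 0.07, 0.003, 0.002]
ft_force: [0.0, -0.8, -1.2]
finger_gap: 0.0448
```

Call:
{"name": "jog_arm", "arguments": {"steps": [0.045,-0.05,-0.0,-0.02,0,0,0,0.045,-0.09,0,-0.02,0,0,0,0.045,-0.12,0,-0.02,0,0,0,0.045,-0.12,0,-0.02,0,0,0]}}

```text
clock: 40.0
tcp_pos: [0.319, -0.3561, 0.1724]
ee_rot: [0.998, 0.069, 0.003, 0.002]
ft_force: [0.9, -0.6, 0.5]
finger_gap: 0.0455
```

```bash
python3 -c "
from h import *
robot.grab_frame('top');t=robot.grab_frame('top');s=robot.grab_frame('scene');keeper()
go([.519,-.3274,.0096],8)
for p in ([.496,-.251,.059],[.573,-.2247,.059],[.519,-.327,.059]):stem(t,p,12)
c=np.zeros((520,800,3),np.uint8);c[:350,:400]=cv2.resize(s['image'][110:285,170:370],(400,350),interpolation=cv2.INTER_CUBIC);c[:300,400:]=cv2.resize(t['image'][170:310,360:490],(400,300),interpolation=cv2.INTER_CUBIC)[:, :];c[300:520,400:750]=cv2.resize(t['image'][180:300,140:300],(350,220));cv2.imwrite('pics/fin.png',c)"
```

```text
bar -0.0069999999999999785 0.008000000000000035 bolt~ 8.750000000000012
clk 40.2 tcp [ 0.3222 -0.3556  0.1719] ang 8.11 q [-0.91  0.17  1.76  0.    1.2   0.51] F [ 0.5 -0.4  0.6] gap 0.0447
shift mm [197.7  -0.7 163.6] wz 0.11 tilt [ 0.0067  0.0036 -1.    ]
```

View pics/fin.png

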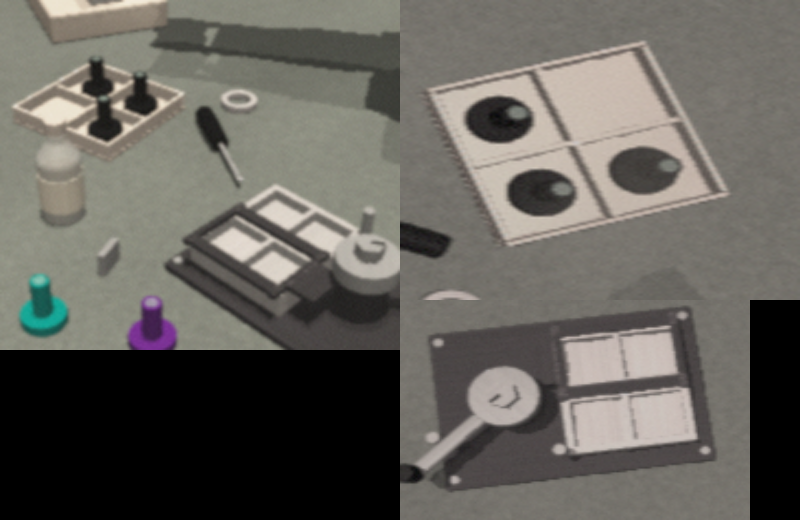

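```bash
python3 -c "
from h import *
t=robot.grab_frame('top');im=t['image']
m=(im.max(2)<40).astype(np.uint8);m[:, :130]=0;m[:,165:]=0;m[:255]=0;m[290:]=0
n,l,st,c=cv2.connectedComponentsWithStats(m);i=1+st[1:,4].argmax();print(st[i],c[i])
g=ray(t,*c[i],.09)[:2];d=g-[.5456,.2183];a=np.degrees(np.arctan2(d[1],d[0]))-8.0;print(g,np.hypot(*d),'ratchet',np.radians(a-128.4))
if np.radians(a-128.4)<.13: print(robot.hand_in())"
```

```text
[143 271   7   8  35] [146.48571429 275.        ]
[0.45861866 0.29529907] 0.1161663056541973 ratchet 0.03636508789013658
the job is handed in; nothing more can be done
None
```

The job is handed in. All three cells that were in the die (the fourth cavity was empty) now stand stem up in their own tray pockets. The keeper is drawn back and the ratchet handle rests against its outer stop.

**Last checks:**
- **Cells:** the final pictures show three upright cells in three separate pockets and all four cavities empty. This was judged by eye: my automatic stem detector found none of the stems against the white tray in the last top view.
- **Keeper:** the measured position gives a bolt turn of about 8.75 rad, past clear and short of the hard stop.
- **Handle:** it measured about 0.04 rad from the outer stop.
- **Bystanders:** the screwdriver, ring, bottle and gauge block look undisturbed in the final picture. The jar was not in it, and I measured none of their positions.

**Things that disagreed with the description:**
- **Fingertips:** in the images they sat about 40 mm higher than the stated tool geometry. My first grasp of the handle grip closed above it, and I worked with the measured offset after that.
- **Ratchet:** measured keeper travel was usually about 2 teeth per full swing, not 3, so it took more swings than the description implied.

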